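# Free the stuck base from a small ring mould on the push-out pillar

### The arm

A 6-joint arm with a two-finger parallel gripper is mounted at the origin on the work surface. World frame = base frame: x ahead of the robot, y to its left, z up, the work surface at z = 0. Lengths are in m, angles in degrees, forces in N, time in s.
With the tool pointing down it reaches from about 0.3 to 0.85 m from the base axis. Payload 5.4 kg.
Tool frame: the origin (TCP) lies midway between the tips of the shut fingers; the grasp point (between the pads) lies arm.grip_point_offset behind it (arm.grip_point_offset is the distance from the TCP to the grasp point, in m); x points along the fingers, z is the direction in which the jaws open and shut, and the axes are right-handed (so a half turn about x gives the same grasp; the last joint's range is limited). The gripper opens to 85 mm and grips with 20 to 120 N. Pads are 22 mm wide; open, the fingers measure 114 mm over their backs; the gripper's body (76 mm by 85 mm) begins 54 mm behind the grasp point. The pads swing forward as they close: fully open they stand 13 mm farther back than shut.
Start: joints at [64.108, 9.076, 91.501, -0, 79.423, -12.038], TCP at [0.138, 0.558, 0.231] pointing down, gripper open.
Joint ranges: [-166.64, 166.64], [-54.1, 131.32], [10.49, 154.53], [-73.88, 253.88], [9.74, 151.15], [-171.62, 171.62]. Speed limits (degrees/s): [147.25, 147.25, 180, 180, 180, 180].

### API

Orientations are given as a 3x3 rotation matrix whose columns are the frame's x, y, z axes.
In Python, from station import arm gives the robot as it stands.
- The arm moves only by the tool apply_moves, never from a script. Its argument "increments" is a list that holds one entry, the list of rows, each a list of 4 numbers: the shift along the world's x, y, z in mm, then the turn about the world's z in rad. In form: [[[x, y, z, yaw], ...]]. A call has 1 to 10 rows; each row shifts and turns the pose as measured when the row begins; what a row does not reach is not made up. A row lasts 1/12 s, in which the tool goes at most 41.7 mm and 7.16 degrees, less where a joint would pass 70% of its speed; a pose out of reach is approached as far as the arm can. A call is refused whole if a number of a shift passes 41.7 or a number of a turn 0.125, either way. A call with a gripper value outside its range is refused whole. "gripper" is the closure, from 0 (fully open) to 1 (shut), set as the call begins (left out, the last holds). The fingers move at their own pace and stop on an object; "grip_force" is the grip in N (left out, the last holds). Time passes only in rows, so rows that do not move let the fingers close. It gives the time, the measured TCP pose, the force and the opening at its end, in the units of the state.
- arm.get_obs(): the state, without advancing time (a new reading comes with each control period).
- arm.snapshot(name): name is "scene" or "top"; returns a dict with "pixels" (420x560x3 uint8, red, green, blue), "fovy" (degrees; the focal length in pixels is half the picture's height over the tangent of half this angle, whatever the lens; pixels are square), "cx", "cy" (the principal point, pixels), "k1" (the pictures are not rectified: a ray, as slopes to the right and down, at radius r is drawn at 1 + k1 r^2 times it, then the intrinsics apply), "origin" and "orientation" of the camera in the world. Camera axes: x right, y down, z forward; pixel columns grow to the right and rows downward; lengths in m; the calibration is good to about 2 mm. A picture is of the moment at which its call begins. There is no depth.
- arm.hand_in(): hands the job in, once; it reports no verdict.
The state is a dict: "clock": time; "joint_pos": joint angles; "qvel": joint speeds; "tau": joint torques, N m; "position": TCP position; "ee_rot": TCP orientation; "ft_force": force on the tool from outside, world axes, zero at the start; "moment": the same for the moment, N m; "opening": opening from 0.0 (shut) to 1.0 (fully open).
Only numpy, scipy, OpenCV 4.12 (cv2) and the standard library are available. Lean on these libraries where they do the work, as an engineer would, in place of code of your own. Each camera call takes 0.05 s, during which the arm holds its last target.

### The job

Take the small ring mould with its loose base inside, bring it down centrally over the push-out pillar and press it gently but fully down onto the pillar's stop collar, so that the base is pushed up through the ring, and only then let go of the ring, without dropping it. Then take the base by its edge from above and lay it gently, flat, in the middle of the wooden trivet, leaving the ring on the collar; never hit or lean hard on the pillar, and do not disturb the other things on the table.

Things in the scene. Friction and masses are not known exactly. Their poses are not given: they have to be found in the camera images.
- mould: Small steel ring mould, 0.2 to 0.4 kg: upright tube, outside diameter 62 mm, inside 54, 40 mm high; origin at the centre of its underside, z up its axis. An inward lip at the bottom (4 mm thick, 44 mm opening) carries the loose base, and three sprung clips inside the wall, 8 to 24 mm above the underside, grip it. Grasp it across the outside from above.
- base: Loose base in the mould: solid aluminium disc, 51 mm diameter, 14 mm thick, 0.1 kg; origin at its underside's centre, z up. Starts 4 mm above the mould's underside, its top 22 mm below the rim, out of fingers' reach. The clips hold it: the ring must be pushed down over the post with about 5 to 15 N until the base has risen some 20 mm in it; then it runs free.
- pillar: Push-out pillar, fixed: foot 130 mm diameter, 14 mm thick; upright post 36 mm diameter, flat top 110 mm above the table. Origin: foot's underside, on the post's axis. A black stop collar (60 mm diameter) on the post has its upper face 57 to 77 mm above the table, unreported: feel for it with the ring, slowly (15 mm/s). The base then stands on the post, its top 7 to 27 mm above the rim.
- trivet: Fixed round wooden trivet, 110 mm diameter, 18 mm high, flat top; origin at the centre of its underside.
- pie_a: Pie in a foil tin, 110 mm across, 28 mm high, loose; origin at the centre of its underside. A bystander.
- pie_b: Another such pie, a bystander.
- foil_stack: Stack of empty foil tins, 110 mm across, 46 mm high, loose. A bystander.
- bowl: White bowl, 140 mm across, 60 mm high, loose. A bystander.
- jar: Glass jar, 64 mm diameter, 100 mm high, loose. A bystander.
- big_ring: Empty steel cake ring, 100 mm diameter, 45 mm high, without base. A bystander, not the mould.
Mind the look-alikes: they are no part of the job. Leave any pink or purple look-alike of the mould alone.

How it is judged:
By the outcome, as a careful person would: the job done as asked, in the order asked, and still so for the second after the job is handed in, with the robot touching nothing.
It also fails if it takes over 58 s, if anything falls off the work surface, if the arm or the gripper's body presses on something with over 40 N, if the wrist force passes 120 N, or if a joint passes its speed limit or range.

## Working session

There is one attempt and no reset: what is moved stays moved. The work goes in short steps, Python scripts to look and compute and a tool call to move; the robot and the scene stay as the last step left them, time stands still between calls to the robot, and variables do not carry over. Pictures are saved under pics/ and viewed, and the job is handed in when it is done.

Besides the shell and the picture viewer there is one more tool, called in YAML: its name, and indented under it one key for each argument. apply_moves: Moves the arm, as the interface text tells. Its arguments: {"type":"object","properties":{"increments":{"type":"array"},"gripper":{"type":"number"},"grip_force":{"type":"number"}},"required":["increments"]}

```bash
mkdir -p pics
cat > h.py <<'E'
import numpy as np, cv2, pickle
from station import arm
def shot(name,fn):
    s=arm.snapshot(name); pickle.dump(s,open(f'{fn}.pkl','wb'))
    cv2.imwrite(f'pics/{fn}.png',np.ascontiguousarray(s['pixels'][:,:,::-1])); return s
def load(fn): return pickle.load(open(f'{fn}.pkl','rb'))
def K(s):
    h=s['pixels'].shape[0]; f=h/2/np.tan(np.radians(s['fovy'])/2)
    return np.array([[f,0,s['cx']],[0,f,s['cy']],[0,0,1.]]),np.array([s['k1'],0,0,0,0.])
def cast(s,uv,z):
    k,d=K(s); p=cv2.undistortPoints(np.array(uv,float).reshape(-1,1,2),k,d).reshape(-1,2)
    r=np.c_[p,np.ones(len(p))]@np.array(s['orientation']).T; o=np.array(s['origin'])
    return o+r*((z-o[2])/r[:,2])[:,None]
def proj(s,P):
    P=(np.array(P,float).reshape(-1,3)-s['origin'])@np.array(s['orientation'])
    k,d=K(s); return cv2.projectPoints(P.reshape(-1,1,3),np.zeros(3),np.zeros(3),k,d)[0].reshape(-1,2)
E
python3 - <<'E'
from h import *
for n in('top','scene'):
    s=shot(n,n+'0'); print(n,s['fovy'],s['cx'],s['cy'],s['k1'],s['origin'],np.round(s['orientation'],3).tolist())
o=arm.get_obs(); print(o); print(arm.grip_point_offset)
E
```

```text
top 51.99662154184079 275.1629431090509 210.84726048796756 -0.03673410839445213 [0.39569369 0.001312   1.02738509] [[-0.026, -0.988, 0.155], [-1.0, 0.027, 0.001], [-0.005, -0.155, -0.988]]
scene 44.402613487361954 276.560048945683 217.94821183612072 -0.19900548069153579 [1.08047235 0.90218427 0.93109791] [[-0.856, 0.331, -0.396], [0.516, 0.562, -0.647], [0.008, -0.758, -0.652]]
{'clock': 0.1, 'joint_pos': array([ 6.41109417e+01,  9.10901376e+00,  9.15674627e+01,  7.18699153e-04,
        7.94259821e+01, -1.20373714e+01]), 'qvel': array([-0.06898581, -0.08496763, -0.13760706, -0.08998721, -0.05071715,
        0.03801828]), 'tau': array([-6.81934234e-04, -3.96992075e+01, -3.32336998e+01, -3.25426490e-04,
        4.33250359e-03, -5.70453935e-06]), 'position': array([0.13741684, 0.55774825, 0.23039375]), 'ee_rot': array([[-7.91891738e-04, -9.70917996e-01,  2.39410981e-01],
       [-1.60338907e-03,  2.39411982e-01,  9.70916748e-01],
       [-9.99998401e-01,  3.84992001e-04, -1.74634767e-03]]), 'ft_force': array([ 0.19446704,  0.14319235, -0.35276626]), 'moment': array([ 0.01604257,  0.0202728 , -0.01196707]), 'opening': 1.0013513987514284}
0.0187
```

View pics/top0.png

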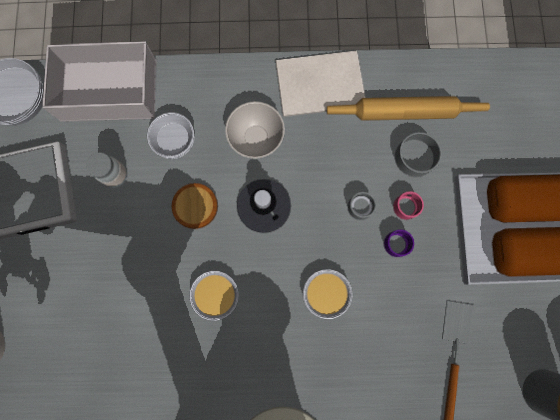

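View pics/scene0.png

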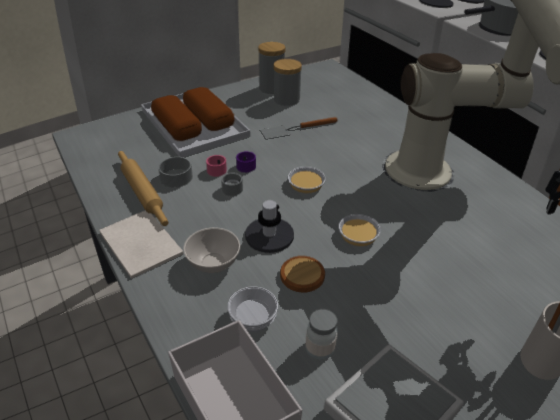

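Run:
```python
from h import *
t=load('top0')['pixels'][:,:,::-1]; c=load('scene0')['pixels'][:,:,::-1]
z=lambda im,x,y,w,h,W=400:cv2.resize(im[y:y+h,x:x+w],(W,300),interpolation=cv2.INTER_CUBIC)
a=np.vstack([np.hstack([z(t,341,191,40,30),z(t,223,175,80,60)]),np.hstack([z(c,212,167,40,30),z(c,230,190,80,60)])])
cv2.imwrite('pics/z0.png',a)
```

```text
(no output)
```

View pics/z0.png

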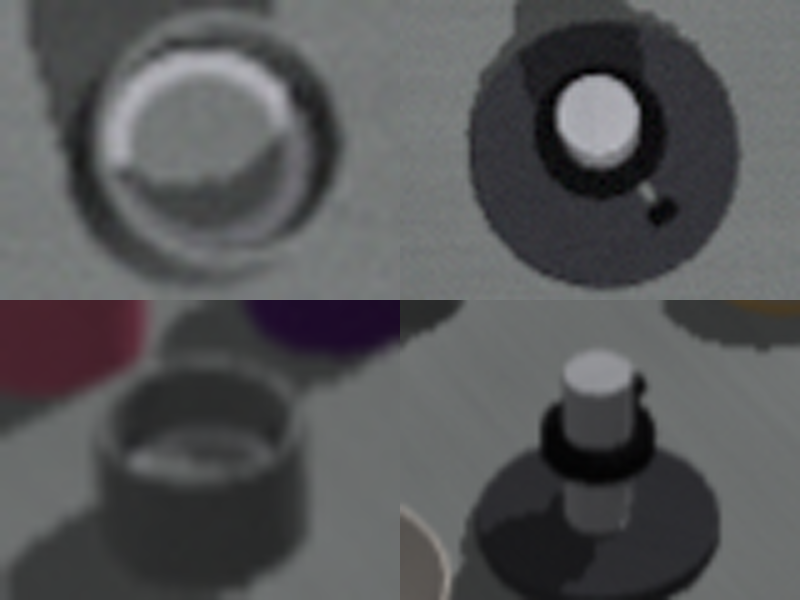

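```bash
cat >> h.py <<'E'
def circ(P,r,n=60):
    a=np.linspace(0,2*np.pi,n); return np.c_[P[0]+r*np.cos(a),P[1]+r*np.sin(a),np.full(n,P[2])]
def over(s,circs,x,y,w,h,W=400):
    im=s['pixels'][:,:,::-1][y:y+h,x:x+w]; k=W/w
    im=cv2.resize(im,(W,int(h*k)),interpolation=cv2.INTER_CUBIC)
    for (P,r,col) in circs:
        uv=(proj(s,circ(P,r))-[x,y]+.5)*k
        cv2.polylines(im,[np.round(uv).astype(int)],True,col,1)
    return im
E
python3 - <<'E'
from h import *
t=load('top0');c=load('scene0')
print('mould',cast(t,[341+20.4,191+14],.04),cast(c,[212+20.5,167+12.8],.04))
# pillar top
def cent(s,x,y,w,h,thr):
    g=cv2.cvtColor(s['pixels'][y:y+h,x:x+w],cv2.COLOR_RGB2GRAY); m=(g>thr).astype('uint8')
    n,l,st,ce=cv2.connectedComponentsWithStats(m); i=1+np.argmax(st[1:,4]); return ce[i]+[x,y],st[i]
for s,b in((t,(245,180,35,35)),(c,(255,195,30,20))):
    p,st=cent(s,*b,150); print(p,st,cast(s,p,.11))
print('foot top',cast(t,[223+20.5-.5+.4,175+30.8],.014))
# trivet orange mask
for s,b in((t,(160,170,70,70)),(c,(270,245,65,55))):
    x,y,w,h=b; hsv=cv2.cvtColor(s['pixels'][y:y+h,x:x+w],cv2.COLOR_RGB2HSV)
    m=((hsv[...,1]>110)).astype('uint8'); cn=max(cv2.findContours(m,0,1)[0],key=cv2.contourArea)
    e=cv2.fitEllipse(cn); print(e,cast(s,np.array(e[0])+[x,y],.009),cast(s,np.array(e[0])+[x,y],.018))
E
```

```text
mould [[ 0.55928443 -0.19915447  0.04      ]] [[ 0.5616118  -0.19315334  0.04      ]]
[262.06285714 197.90285714] [ 10  11  15  15 175] [[0.56905228 0.02945046 0.11      ]]Traceback (most recent call last):
  File "<stdin>", line 9, in <module>
  File "<stdin>", line 7, in cent
    return _wrapfunc(a, 'argmax', axis=axis, out=out, **kwds)
    return bound(*args, **kwds)
ValueError: attempt to get argmax of an empty sequence
```

Run:
```python
from h import *
t=load('top0');c=load('scene0')
def cent(s,x,y,w,h,thr):
    g=cv2.cvtColor(s['pixels'][y:y+h,x:x+w],cv2.COLOR_RGB2GRAY); m=(g>thr).astype('uint8')
    n,l,st,ce=cv2.connectedComponentsWithStats(m); i=1+np.argmax(st[1:,4]); return ce[i]+[x,y],st[i]
g=cv2.cvtColor(c['pixels'],cv2.COLOR_RGB2GRAY);print(g[198:216,262:282])
for s,b in((t,(160,170,70,70)),(c,(270,245,65,55))):
    x,y,w,h=b; hsv=cv2.cvtColor(s['pixels'][y:y+h,x:x+w],cv2.COLOR_RGB2HSV)
    m=((hsv[...,1]>110)).astype('uint8'); cn=max(cv2.findContours(m,0,1)[0],key=cv2.contourArea)
    e=cv2.fitEllipse(cn); print(e,cast(s,np.array(e[0])+[x,y],.009),cast(s,np.array(e[0])+[x,y],.018))
P=np.array([.569,.029]);M=np.array([.5595,-.196]);G=(0,255,0);R=(0,0,255)
T=np.array([.556,.178])
pc=[((*P,.11),.018,G),((*P,.014),.065,R),((*P,0),.065,G)]
mc=[((*M,.04),.031,G),((*M,0),.031,R),((*M,.018),.0255,(255,0,0))]
tc=[((*T,.018),.055,G),((*T,0),.055,R)]
a=np.vstack([np.hstack([over(t,mc,341,191,40,30,266),over(t,pc,223,175,80,60,266),over(t,tc,155,176,80,60,266)]),
 np.hstack([over(c,mc,212,167,40,30,266),over(c,pc,230,190,80,60,266),over(c,tc,262,245,80,60,266)])])
cv2.imwrite('pics/z1.png',a)
```

```text
[[107 108 108 108 107 108 108 108 109 108 108 108 108 108 107 107 106 106
  106 106]
 [107 108 109 108 109 110 115 116 117 112 111 110 108 109 108 108 107 107
  107 107]
 [107 108 110 118 121 129 135 135 135 131 127 117 112 110 110 109 108 107
  107 107]
 [107 110 121 135 139 145 147 147 147 146 142 135 128 119 111 109 109 109
  108 107]
 [109 124 137 145 147 148 148 148 147 147 147 146 141 135 116 110 109 109
  109 108]
 [113 139 145 147 147 148 148 148 147 146 146 146 145 143 123 109 108 109
  110 109]
 [111 142 147 146 146 146 146 146 145 144 145 145 146 141 107  82  94 107
  110 111]
 [103 137 146 146 145 144 144 144 145 145 145 146 146 138  84  47  61 102
  109 110]
 [ 94 115 138 143 143 144 143 144 145 145 147 145 141 123  69  28  32  88
  108 110]
 [ 91  85 111 128 139 143 142 144 144 144 142 129 111  91  50  17  24  79
  106 110]
 [ 90  74  78  95 110 115 116 123 121 117 109  93  74  69  47  21  47  92
  109 110]
 [ 80  71  68  70  75  77  79  86  85  79  70  66  64  66  49  34  81 106
  111 110]
 [ 57  68  68  66  66  65  66  66  65  65  63  63  62  67  47  36  86 106
  112 111]
 [ 40  66  68  67  66  65  64  65  64  64  63  63  63  67  48  25  54  83
  108 112]
 [ 38  65  67  66  66  65  64  64  63  64  63  62  63  67  48  20  20  48
  101 111]
 [ 37  64  67  66  66  64  64  65  64  63  63  63  63  67  48  18  11  26
   79 107]
 [ 34  64  67  67  65  64  64  64  63  63  63  61  62  67  48  19  10  15
   48 102]
 [ 30  64  67  66  65  64  64  64  63  63  63  61  62  66  42  16  11  11
   32  98]]
((34.130096435546875, 35.43153762817383), (44.275699615478516, 44.94425582885742), 54.48142623901367) [[0.57418414 0.19626577 0.009     ]] [[0.57260673 0.19454286 0.018     ]]
((32.05481719970703, 28.699968338012695), (35.13873291015625, 44.01842498779297), 94.77446746826172) [[0.57450184 0.19836658 0.009     ]] [[0.57944029 0.20523609 0.018     ]]
```

View pics/z1.png

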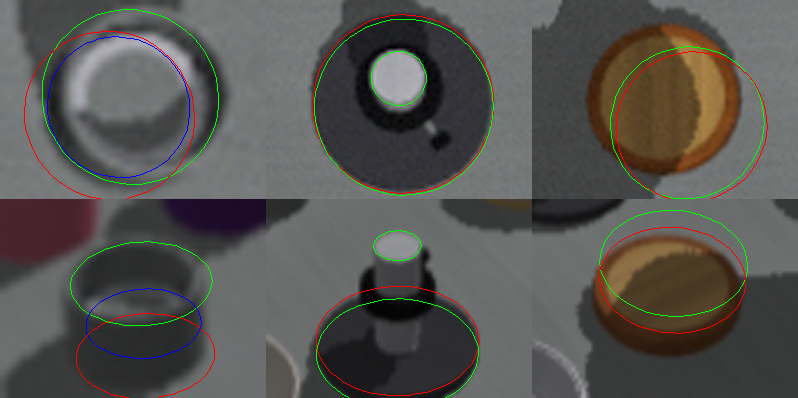

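Run:
```python
from h import *
t=load('top0');c=load('scene0')
P=np.array([.569,.029]);M=np.array([.562,-.199]);G=(0,255,0);R=(0,0,255)
T=np.array([.574,.197])
pc=[((*P,.11),.018,G),((*P,.014),.065,R),((*P,.067),.03,G)]
mc=[((*M,.04),.031,G),((*M,0),.031,R),((*M,.018),.0255,(255,0,0))]
tc=[((*T,.018),.055,G),((*T,0),.055,R)]
a=np.vstack([np.hstack([over(t,mc,341,191,40,30,266),over(t,pc,223,175,80,60,266),over(t,tc,155,176,80,60,266)]),
 np.hstack([over(c,mc,212,167,40,30,266),over(c,pc,230,190,80,60,266),over(c,tc,262,245,80,60,266)])])
cv2.imwrite('pics/z2.png',a)
```

```text
(no output)
```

View pics/z2.png

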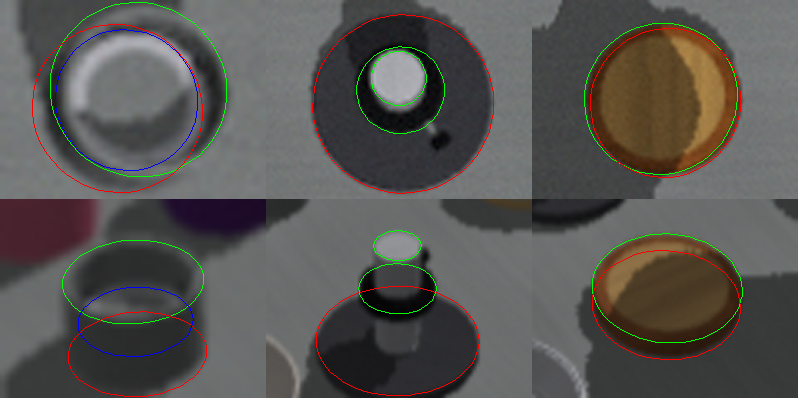

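apply_moves:
  increments:
    - [[20,-36,0,-0.08],[20,-36,0,-0.08],[20,-36,0,-0.08],[20,-36,0,-0.08],[20,-36,0,-0.08],[20,-36,0,-0.08],[20,-36,0,-0.08],[20,-36,0,-0.08],[20,-36,0,-0.08],[20,-36,0,-0.08]]
  gripper: 0

```text
clock: 0.93
position: [0.3318, 0.1921, 0.2239]
ee_rot: [[-0.008, -0.486, 0.874], [-0.001, 0.874, 0.486], [-1.0, 0.003, -0.008]]
ft_force: [1.7, 0.1, 0.5]
opening: 0.997
```

apply_moves:
  increments:
    - [[20,-35,0,-0.05],[20,-35,0,-0.05],[20,-35,0,-0.05],[20,-35,0,-0.05],[20,-35,0,-0.05],[20,-35,0,-0.05],[20,-35,0,-0.05],[20,-35,0,-0.05],[20,-35,0,-0.05],[20,-35,0,-0.05]]

```text
clock: 1.77
position: [0.5321, -0.1735, 0.2207]
ee_rot: [[-0.008, 0.025, 1.0], [0.006, 1.0, -0.025], [-1.0, 0.006, -0.008]]
ft_force: [-0.1, 0.2, 0.2]
opening: 1.002
```

apply_moves:
  increments:
    - [[0,0,0,0],[0,0,0,0]]

```text
clock: 1.93
position: [0.5336, -0.1806, 0.218]
ee_rot: [[-0.011, 0.034, 0.999], [0.005, 0.999, -0.034], [-1.0, 0.005, -0.011]]
ft_force: [-0.7, 0.5, -0.2]
opening: 1.003
```

apply_moves:
  increments:
    - [[14,-9,-20,0.03],[13,-9,-30,0],[0,0,-30,0],[0,0,-30,0],[0,0,-25,0],[0,0,0,0],[0,0,0,0]]

```text
clock: 2.52
position: [0.5601, -0.1945, 0.0799]
ee_rot: [[-0.009, -0.003, 1.0], [0.005, 1.0, 0.003], [-1.0, 0.005, -0.009]]
ft_force: [0.2, -0.7, 1.2]
opening: 1.0
```

Run:
```python
from h import *
o=arm.get_obs();print(o['position'],o['ee_rot'],o['ft_force'])
t=shot('top','top1');c=shot('scene','scene1')
M=np.array([.5605,-.199]);G=(0,255,0);R=(0,0,255)
mc=[((*M,.04),.031,G),((*M,0),.031,R)]
cv2.imwrite('pics/z3.png',np.hstack([over(t,mc,321,161,80,80),over(c,mc,192,147,80,80)]))
```

```text
[ 0.56005971 -0.19445103  0.07994991] [[-0.00860768 -0.00279691  0.99995904]
 [ 0.00460324  0.99998538  0.00283661]
 [-0.99995236  0.00462746 -0.00859468]] [ 0.16159985 -0.66375962  1.22331714]
```

View pics/z3.png

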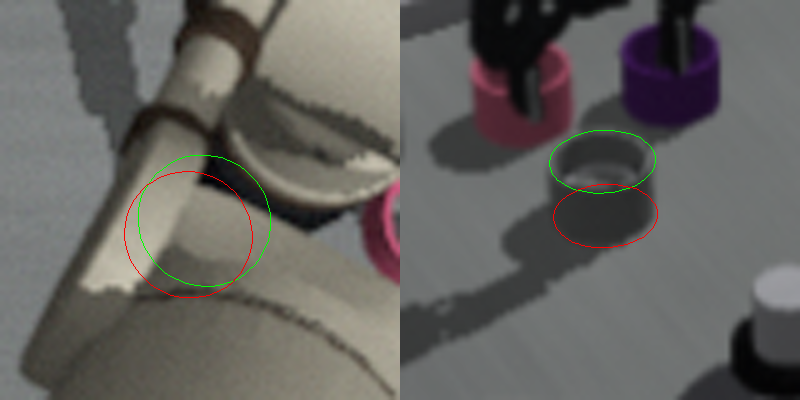

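apply_moves:
  increments:
    - [[0,-4.5,-15,0],[0,0,-15,0],[0,0,-15,0],[0,0,-15,0],[0,0,-8,0],[0,0,0,0],[0,0,0,0]]

```text
clock: 3.2
position: [0.5681, -0.2047, 0.0201]
ee_rot: [[0.012, -0.004, 1.0], [-0.008, 1.0, 0.004], [-1.0, -0.008, 0.012]]
ft_force: [-0.0, -0.9, 0.0]
opening: 0.997
```

apply_moves:
  increments:
    - [[0,0,0,0]]

```text
clock: 3.28
position: [0.5686, -0.2051, 0.0209]
ee_rot: [[0.013, -0.004, 1.0], [-0.009, 1.0, 0.004], [-1.0, -0.009, 0.013]]
ft_force: [-0.1, -0.0, -0.7]
opening: 0.998
```

apply_moves:
  increments:
    - [[-5,4,0,0],[0,0,0,0]]

```text
clock: 3.45
position: [0.5645, -0.2016, 0.0228]
ee_rot: [[0.016, -0.004, 1.0], [-0.011, 1.0, 0.004], [-1.0, -0.011, 0.016]]
ft_force: [-0.7, 0.4, -0.6]
opening: 0.997
```

apply_moves:
  increments:
    - [[0,0,0,0],[0,0,0,0],[0,0,0,0]]

```text
clock: 3.7
position: [0.5653, -0.2019, 0.0247]
ee_rot: [[0.018, -0.004, 1.0], [-0.012, 1.0, 0.005], [-1.0, -0.012, 0.018]]
ft_force: [0.7, -0.2, -0.4]
opening: 0.997
```

apply_moves:
  increments:
    - [[0,0,-8,0],[0,0,0,0]]

```text
clock: 3.87
position: [0.5657, -0.2021, 0.0167]
ee_rot: [[0.02, -0.004, 1.0], [-0.013, 1.0, 0.005], [-1.0, -0.013, 0.02]]
ft_force: [-0.4, 1.0, -1.2]
opening: 1.0
```

```bash
cat > st.py <<'E'
from h import *
o=arm.get_obs();R=o['ee_rot'];print('t %.2f'%o['clock'],'p',np.round(o['position']*1000,1),'ax',np.round(R[:,0],4),'zx',np.round(R[:,2],4),'q',np.round(o['joint_pos'],2),'qv',np.round(o['qvel'],2),'F',np.round(o['ft_force'],1),'M',np.round(o['moment'],2),'op %.3f'%o['opening'])
E
python3 st.py
```

```text
t 3.87 p [ 565.7 -202.1   16.7] ax [ 0.0196 -0.0131 -0.9997] zx [0.9998 0.0047 0.0196] q [-3.114e+01  2.637e+01  9.647e+01 -7.000e-02  5.581e+01 -3.137e+01] qv [ 0.06 -1.35 -1.17  0.05  0.75 -0.03] F [-0.4  1.  -1.2] M [-0.   -0.02  0.02] op 1.000
```

apply_moves:
  increments:
    - [[0,0,0,0]]

```text
clock: 3.95
position: [0.5658, -0.2022, 0.0164]
ee_rot: [[0.02, -0.004, 1.0], [-0.013, 1.0, 0.005], [-1.0, -0.013, 0.019]]
ft_force: [-0.4, -0.5, 0.9]
opening: 0.998
```

```bash
python3 st.py
```

```text
t 3.95 p [ 565.8 -202.2   16.4] ax [ 0.0196 -0.0131 -0.9997] zx [0.9998 0.0047 0.0195] q [-3.115e+01  2.640e+01  9.646e+01 -7.000e-02  5.579e+01 -3.137e+01] qv [-0.08  1.04  0.88 -0.06 -0.3  -0.08] F [-0.4 -0.5  0.9] M [ 0.02  0.02 -0.01] op 0.998
```

apply_moves:
  increments:
    - [[0,0,0,0],[0,0,0,0]]

```text
clock: 4.12
position: [0.5653, -0.202, 0.0157]
ee_rot: [[0.018, -0.004, 1.0], [-0.012, 1.0, 0.005], [-1.0, -0.012, 0.018]]
ft_force: [-0.3, 0.3, -0.2]
opening: 1.001
```

```bash
python3 st.py
```

```text
t 4.12 p [ 565.3 -202.    15.7] ax [ 0.0184 -0.0124 -0.9998] zx [0.9998 0.0046 0.0184] q [-3.115e+01  2.646e+01  9.648e+01 -7.000e-02  5.579e+01 -3.137e+01] qv [-0.04  0.32  0.09  0.02 -0.01  0.06] F [-0.3  0.3 -0.2] M [0.03 0.01 0.02] op 1.001
```

apply_moves:
  increments:
    - [[0,0,25,0],[0,0,25,0]]

```text
clock: 4.28
position: [0.5608, -0.1994, 0.0605]
ee_rot: [[0.008, -0.004, 1.0], [-0.006, 1.0, 0.004], [-1.0, -0.006, 0.008]]
ft_force: [0.9, -0.3, 1.0]
opening: 0.999
```

```bash
python3 st.py
```

```text
t 4.28 p [ 560.8 -199.4   60.5] ax [ 0.0075 -0.0058 -1.    ] zx [1.     0.0043 0.0075] q [-3.116e+01  2.230e+01  9.612e+01 -7.000e-02  6.104e+01 -3.137e+01] qv [-9.000e-02 -2.424e+01 -2.780e+00 -1.000e-02  3.163e+01 -2.000e-02] F [ 0.9 -0.3  1. ] M [ 0.   -0.   -0.04] op 0.999
```

apply_moves:
  increments:
    - [[0,0,0,0],[0,0,0,0]]

```text
clock: 4.45
position: [0.5636, -0.201, 0.0654]
ee_rot: [[0.014, -0.004, 1.0], [-0.01, 1.0, 0.004], [-1.0, -0.01, 0.014]]
ft_force: [-1.1, -0.2, -0.5]
opening: 1.001
```

```bash
python3 st.py
```

```text
t 4.45 p [ 563.6 -201.    65.4] ax [ 0.0145 -0.01   -0.9998] zx [0.9999 0.0045 0.0144] q [-3.116e+01  2.200e+01  9.588e+01 -7.000e-02  6.112e+01 -3.137e+01] qv [ 0.06 -1.84 -1.6   0.04  0.7   0.08] F [-1.1 -0.2 -0.5] M [0.03 0.01 0.03] op 1.001
```

apply_moves:
  increments:
    - [[0,0,-6,0],[0,0,-6,0],[0,0,-6,0]]

```text
clock: 4.7
position: [0.5641, -0.2014, 0.0461]
ee_rot: [[0.016, -0.004, 1.0], [-0.011, 1.0, 0.004], [-1.0, -0.011, 0.016]]
ft_force: [-0.2, 0.6, -0.6]
opening: 0.996
```

```bash
python3 st.py
```

```text
t 4.70 p [ 564.1 -201.4   46.1] ax [ 0.0162 -0.011  -0.9998] zx [0.9999 0.0044 0.0161] q [-3.116e+01  2.364e+01  9.623e+01 -7.000e-02  5.901e+01 -3.137e+01] qv [-0.11  7.54  2.16 -0.03 -8.29 -0.07] F [-0.2  0.6 -0.6] M [-0.04 -0.01  0.01] op 0.996
```

apply_moves:
  increments:
    - [[-3.5,2.5,-8,0],[0,0,-8,0],[0,0,-8,0],[0,0,-8,0],[0,0,-5,0],[0,0,-2,0]]

```text
clock: 5.2
position: [0.5557, -0.1959, -0.0038]
ee_rot: [[0.006, -0.004, 1.0], [-0.005, 1.0, 0.004], [-1.0, -0.005, 0.006]]
ft_force: [-0.2, -0.4, 0.3]
opening: 0.998
```

```bash
python3 st.py
```

```text
t 5.20 p [ 555.7 -195.9   -3.8] ax [ 0.0062 -0.005  -1.    ] zx [1.     0.0042 0.0061] q [-3.113e+01  2.751e+01  9.773e+01 -7.000e-02  5.431e+01 -3.133e+01] qv [ 0.03  3.23  0.24 -0.1  -2.75 -0.01] F [-0.2 -0.4  0.3] M [-0.   -0.01 -0.08] op 0.998
```

apply_moves:
  increments:
    - [[3,-2,5,0],[2,-1,4,0],[0,0,1,0]]

```text
clock: 5.45
position: [0.5604, -0.1988, 0.0057]
ee_rot: [[0.004, -0.004, 1.0], [-0.004, 1.0, 0.004], [-1.0, -0.004, 0.004]]
ft_force: [-0.3, 0.1, 0.1]
opening: 1.001
```

```bash
python3 st.py
```

```text
t 5.45 p [ 560.4 -198.8    5.7] ax [ 0.0042 -0.0038 -1.    ] zx [1.     0.0042 0.0042] q [-3.113e+01  2.732e+01  9.665e+01 -7.000e-02  5.571e+01 -3.133e+01] qv [-0.07 -1.38 -0.61  0.07  1.21 -0.07] F [-0.3  0.1  0.1] M [ 0.03  0.03 -0.01] op 1.001
```

Excellent pose. Close.

apply_moves:
  increments:
    - [[0,0,0,0],[0,0,0,0],[0,0,0,0],[0,0,0,0],[0,0,0,0],[0,0,0,0]]
  gripper: 1
  grip_force: 50

```text
clock: 5.95
position: [0.5624, -0.2, 0.0085]
ee_rot: [[0.008, -0.004, 1.0], [-0.006, 1.0, 0.004], [-1.0, -0.007, 0.008]]
ft_force: [0.7, 0.8, -0.2]
opening: 0.701
```

```bash
python3 st.py
```

```text
t 5.95 p [ 562.4 -200.     8.5] ax [ 0.0084 -0.0065 -0.9999] zx [1.     0.0042 0.0084] q [-3.113e+01  2.714e+01  9.651e+01 -8.000e-02  5.575e+01 -3.133e+01] qv [ 0.08 -0.11  0.16  0.02 -0.07  0.05] F [ 0.7  0.8 -0.2] M [ 0.01  0.03 -0.06] op 0.701
```

apply_moves:
  increments:
    - [[0,0,0,0],[0,0,5,0],[0,0,10,0],[0,0,20,0],[0,0,25,0],[0,0,30,0],[0,0,30,0],[0,0,25,0],[0,0,15,0],[0,0,5,0]]

```text
clock: 6.78
position: [0.5536, -0.1944, 0.1769]
ee_rot: [[-0.007, -0.004, 1.0], [0.004, 1.0, 0.004], [-1.0, 0.004, -0.007]]
ft_force: [0.0, -0.8, -3.6]
opening: 0.706
```

```bash
python3 st.py;python3 -c "
from h import *
t=shot('top','top2');c=shot('scene','scene2')
cv2.imwrite('pics/z4.png',np.hstack([over(t,[],300,140,120,120),over(c,[],190,80,120,120)]))"
```

```text
t 6.78 p [ 553.6 -194.4  176.9] ax [-0.0074  0.0035 -1.    ] zx [ 1.      0.0043 -0.0074] q [-3.112e+01  1.374e+01  9.243e+01 -5.000e-02  7.430e+01 -3.135e+01] qv [ 0.05 -4.38 -2.69  0.02  6.54 -0.02] F [ 0.  -0.8 -3.6] M [-0.01 -0.07  0.01] op 0.706
```

View pics/z4.png

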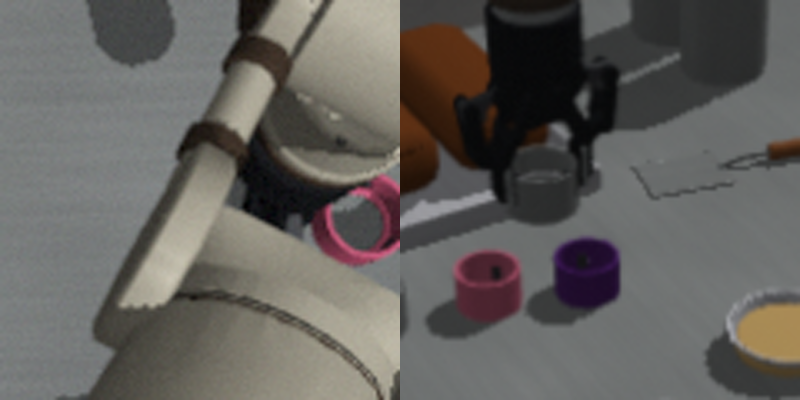

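apply_moves:
  increments:
    - [[1,10,0,0],[2,22,0,0],[2,30,0,0],[2,35,0,0],[2,35,0,0],[2,35,0,0],[2,28,0,0],[1,18,0,0],[1,8,0,0],[0,0,0,0]]

```text
clock: 7.72
position: [0.5539, 0.0443, 0.1545]
ee_rot: [[-0.043, -0.0, 0.999], [0.016, 1.0, 0.001], [-0.999, 0.016, -0.043]]
ft_force: [-0.4, 0.5, -4.9]
opening: 0.704
```

```bash
python3 st.py;python3 -c "
from h import *
t=shot('top','top3');c=shot('scene','scene3')
cv2.imwrite('pics/z5.png',np.hstack([over(t,[],203,140,120,120),over(c,[],210,130,120,120)]))"
```

```text
t 7.72 p [553.9  44.3 154.5] ax [-0.0426  0.0163 -0.999 ] zx [ 0.9991  0.001  -0.0426] q [-8.21 12.1  97.07  0.6  73.37 -8.43] qv [ 0.89  0.84  1.68 -0.76 -0.17 -0.22] F [-0.4  0.5 -4.9] M [ 0.05 -0.02  0.03] op 0.704
```

View pics/z5.png

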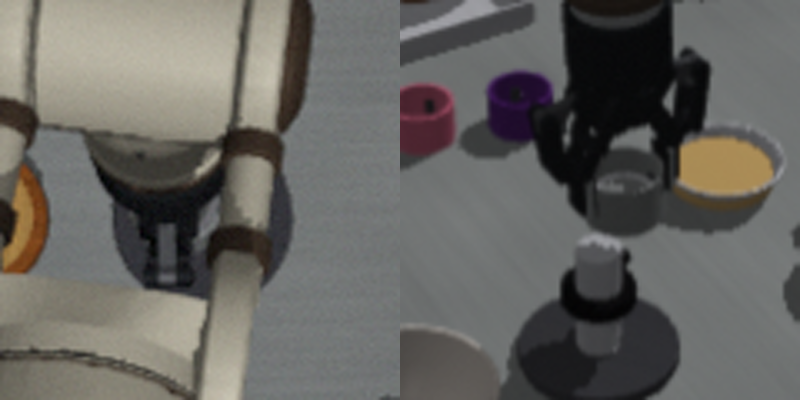

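apply_moves:
  increments:
    - [[5,-5,15,0],[5,-5,15,0],[0,0,0,0],[0,0,0,0]]

```text
clock: 8.15
position: [0.5628, 0.0267, 0.1827]
ee_rot: [[-0.047, 0.007, 0.999], [0.014, 1.0, -0.007], [-0.999, 0.014, -0.047]]
ft_force: [-0.3, 0.2, -5.6]
opening: 0.702
```

```bash
python3 st.py
```

```text
t 8.15 p [562.8  26.7 182.7] ax [-0.0474  0.0139 -0.9988] zx [ 0.9988 -0.0068 -0.0475] q [-9.75 11.8  94.07  0.34 76.95 -9.43] qv [-1.8  -0.36 -1.48 -0.64 -0.09 -0.28] F [-0.3  0.2 -5.6] M [-0.02 -0.02  0.03] op 0.702
```

apply_moves:
  increments:
    - [[0,0,0,0],[0,0,0,0]]

```text
clock: 8.32
position: [0.5623, 0.025, 0.1816]
ee_rot: [[-0.048, 0.01, 0.999], [0.014, 1.0, -0.01], [-0.999, 0.013, -0.048]]
ft_force: [-1.0, -0.7, -4.6]
opening: 0.703
```

```bash
python3 st.py
```

```text
t 8.32 p [562.3  25.  181.6] ax [-0.0482  0.0139 -0.9987] zx [ 0.9988 -0.0095 -0.0484] q [-9.92 11.82 94.17  0.32 76.87 -9.44] qv [-0.78  0.09  0.58 -0.03 -0.43 -0.04] F [-1.  -0.7 -4.6] M [-0.05 -0.09 -0.06] op 0.703
```

apply_moves:
  increments:
    - [[30,0,0,0],[30,0,0,0],[0,0,0,0]]

```text
clock: 8.57
position: [0.6182, 0.0252, 0.175]
ee_rot: [[-0.061, 0.012, 0.998], [0.016, 1.0, -0.011], [-0.998, 0.015, -0.061]]
ft_force: [-1.2, -0.4, -4.4]
opening: 0.704
```

```bash
python3 st.py
```

```text
t 8.57 p [618.2  25.2 175. ] ax [-0.0609  0.0158 -0.998 ] zx [ 0.9981 -0.011  -0.061 ] q [-9.02 20.67 84.17  0.36 78.75 -8.44] qv [-0.16 -3.02  5.29 -0.6   2.05 -0.26] F [-1.2 -0.4 -4.4] M [0.03 0.02 0.02] op 0.704
```

apply_moves:
  increments:
    - [[-8,0,0,0],[-8,0,0,0],[-8,0,0,0],[-8,0,0,0]]

```text
clock: 8.9
position: [0.5819, 0.0252, 0.171]
ee_rot: [[-0.067, 0.012, 0.998], [0.017, 1.0, -0.011], [-0.998, 0.016, -0.068]]
ft_force: [-0.8, 0.1, -5.3]
opening: 0.7
```

```bash
python3 st.py
```

```text
t 8.90 p [581.9  25.2 171. ] ax [-0.0674  0.0167 -0.9976] zx [ 0.9977 -0.011  -0.0676] q [-9.56 16.04 90.44  0.31 77.49 -8.98] qv [ -1.64 -15.87  20.03  -0.2   -3.25  -1.65] F [-0.8  0.1 -5.3] M [-0.03 -0.08  0.01] op 0.700
```

apply_moves:
  increments:
    - [[-8,0,20,0],[-8,0,20,0],[0,0,20,0],[0,0,10,0],[0,0,0,0]]

```text
clock: 9.32
position: [0.5533, 0.0265, 0.24]
ee_rot: [[-0.079, 0.012, 0.997], [0.018, 1.0, -0.011], [-0.997, 0.017, -0.079]]
ft_force: [1.1, -0.5, -4.6]
opening: 0.703
```

```bash
python3 st.py
```

```text
t 9.32 p [553.3  26.5 240. ] ax [-0.0786  0.0181 -0.9967] zx [ 0.9968 -0.0107 -0.0788] q [-9.89  9.17 90.51  0.25 84.94 -9.27] qv [-0.12 -2.06  2.51 -0.06 -1.26 -0.13] F [ 1.1 -0.5 -4.6] M [-0.05 -0.12  0.02] op 0.703
```

apply_moves:
  increments:
    - [[0,0,-25,0],[0,0,-25,0],[0,0,0,0]]

```text
clock: 9.57
position: [0.5526, 0.0266, 0.1901]
ee_rot: [[-0.073, 0.012, 0.997], [0.017, 1.0, -0.011], [-0.997, 0.016, -0.073]]
ft_force: [-1.8, -0.4, -6.7]
opening: 0.7
```

```bash
python3 st.py
```

```text
t 9.57 p [552.6  26.6 190.1] ax [-0.0729  0.017  -0.9972] zx [ 0.9973 -0.0107 -0.0731] q [-9.9  11.09 94.09  0.25 79.11 -9.31] qv [ 0.18 -2.29 -1.1   0.09  2.66 -0.1 ] F [-1.8 -0.4 -6.7] M [ 0.04  0.06 -0.01] op 0.700
```

apply_moves:
  increments:
    - [[0,0,1,-0.12],[0,0,1,-0.12],[0,0,1,-0.12],[0,0,1,-0.12],[0,0,1,-0.12],[0,0,1,-0.12],[0,0,1,-0.12],[0,0,1,-0.12],[0,0,1,-0.12]]

```text
clock: 10.32
position: [0.5462, 0.0276, 0.1966]
ee_rot: [[-0.025, 0.906, 0.423], [0.082, 0.423, -0.902], [-0.996, 0.012, -0.085]]
ft_force: [0.4, 0.4, -3.9]
opening: 0.697
```

```bash
python3 st.py
```

```text
t 10.32 p [546.2  27.6 196.6] ax [-0.0254  0.0823 -0.9963] zx [ 0.4228 -0.9022 -0.0853] q [-12.25   7.66  97.22   4.41  77.58  51.63] qv [-2.32 -6.46  5.61  3.84 -4.49 81.91] F [ 0.4  0.4 -3.9] M [-0.08 -0.   -0.06] op 0.697
```

apply_moves:
  increments:
    - [[1,0,1,-0.12],[1,0,1,-0.12],[1,0,1,-0.12],[1,0,1,-0.12],[1,0,1,-0.12],[1,0,1,-0.12],[1,0,1,-0.12],[1,0,1,-0.12],[1,0,1,-0.12]]

```text
clock: 11.07
position: [0.5504, 0.0272, 0.2069]
ee_rot: [[0.056, 0.773, -0.632], [0.062, -0.635, -0.77], [-0.996, 0.004, -0.084]]
ft_force: [0.1, 1.0, -4.9]
opening: 0.7
```

```bash
python3 st.py
```

```text
t 11.07 p [550.4  27.2 206.9] ax [ 0.0565  0.0619 -0.9965] zx [-0.6323 -0.7702 -0.0837] q [-12.11   4.07  99.89   4.33  73.66 116.16] qv [ 2.13 -3.73  2.42 -3.48 -4.54 88.1 ] F [ 0.1  1.  -4.9] M [-0.12  0.06 -0.01] op 0.700
```

apply_moves:
  increments:
    - [[1,0,0,-0.12],[1,0,0,-0.12],[1,0,0,-0.12],[1,0,0,-0.11],[1,0,0,-0.08],[1,0,0,-0.04],[0,0,0,0]]

```text
clock: 11.65
position: [0.5522, 0.0277, 0.2076]
ee_rot: [[0.075, 0.259, -0.963], [0.019, -0.966, -0.258], [-0.997, 0.001, -0.078]]
ft_force: [-0.4, 0.5, -4.8]
opening: 0.705
```

```bash
python3 st.py
```

```text
t 11.65 p [552.2  27.7 207.6] ax [ 0.0753  0.0189 -0.997 ] zx [-0.963  -0.2582 -0.0777] q [-10.71   3.49 100.4    1.96  72.08 153.74] qv [-0.02 -0.51  0.72 -0.12  0.84 -1.26] F [-0.4  0.5 -4.8] M [-0.08  0.04  0.02] op 0.705
```

apply_moves:
  increments:
    - [[30,0,0,0],[30,0,0,0],[30,0,0,0],[0,0,0,0],[-15,0,0,0],[-15,0,0,0],[-15,0,0,0],[-15,0,0,0],[-10,0,0,0],[0,0,0,0]]

```text
clock: 12.48
position: [0.5646, 0.0284, 0.2009]
ee_rot: [[0.055, 0.273, -0.96], [0.022, -0.962, -0.272], [-0.998, -0.006, -0.059]]
ft_force: [-0.0, 0.9, -4.4]
opening: 0.7
```

```bash
python3 st.py
```

```text
t 12.48 p [564.6  28.4 200.9] ax [ 0.055   0.0219 -0.9982] zx [-0.9604 -0.2723 -0.0589] q [-10.36   6.56  97.85   1.89  72.72 153.29] qv [-0.1  -0.33  0.1   0.13 -0.5  -0.72] F [-0.   0.9 -4.4] M [-0.02  0.05  0.01] op 0.700
```

apply_moves:
  increments:
    - [[40,0,0,-0.08],[40,0,0,-0.08],[40,0,0,-0.04],[0,0,3,0],[-15,0,3,0],[-20,0,3,0],[-20,0,0,0],[-20,0,0,0],[-20,0,0,0],[-12,0,0,0]]

```text
clock: 13.32
position: [0.5722, 0.0289, 0.1957]
ee_rot: [[0.035, 0.077, -0.996], [0.016, -0.997, -0.077], [-0.999, -0.013, -0.036]]
ft_force: [0.1, 0.4, -4.2]
opening: 0.697
```

```bash
python3 st.py
```

```text
t 13.32 p [572.2  28.9 195.7] ax [ 0.0348  0.0161 -0.9993] zx [-0.9964 -0.0766 -0.0359] q [ -9.87   8.85  95.9    1.3   73.46 165.37] qv [ -2.79 -21.48  23.87   0.35  -3.71  -3.48] F [ 0.1  0.4 -4.2] M [-0.01  0.05  0.04] op 0.697
```

apply_moves:
  increments:
    - [[40,0,0,0],[40,0,0,0],[40,0,0,0],[0,0,3,0],[-15,0,3,0],[-20,0,3,0],[-20,0,0,0],[-20,0,0,0],[-20,0,0,0],[-15,0,0,0]]

```text
clock: 14.15
position: [0.5667, 0.0306, 0.1865]
ee_rot: [[-0.0, 0.088, -0.996], [0.022, -0.996, -0.088], [-1.0, -0.022, -0.002]]
ft_force: [0.4, 0.6, -4.1]
opening: 0.703
```

```bash
python3 st.py
```

```text
t 14.15 p [566.7  30.6 186.5] ax [-0.      0.0218 -0.9998] zx [-0.9961 -0.0883 -0.0019] q [ -9.79  10.07  95.57   1.28  74.57 164.8 ] qv [ -3.45 -27.13  30.71   0.11  -4.67  -4.08] F [ 0.4  0.6 -4.1] M [0.02 0.05 0.07] op 0.703
```

apply_moves:
  increments:
    - [[5,0,0,0],[0,0,-8,0],[0,0,-12,0],[0,0,-12,0],[0,0,-8,0],[0,0,-2,0]]

```text
clock: 14.65
position: [0.5705, 0.0305, 0.141]
ee_rot: [[0.001, 0.092, -0.996], [0.022, -0.996, -0.092], [-1.0, -0.022, -0.003]]
ft_force: [-0.8, 0.4, -4.4]
opening: 0.7
```

```bash
python3 st.py;python3 -c "
from h import *
t=shot('top','top4');c=shot('scene','scene4')
o=arm.get_obs()
P=o['position']; 
cv2.imwrite('pics/z6.png',np.hstack([over(t,[],203,140,120,120),over(c,[((.569,.029,.11),.018,(0,255,0)),((P[0],P[1],P[2]-.0085+.0),.031,(0,0,255)),((P[0],P[1],P[2]-.0085+.04),.031,(0,0,255))],240,150,60,60)]))"
```

```text
t 14.65 p [570.5  30.5 141. ] ax [ 7.000e-04  2.170e-02 -9.998e-01] zx [-0.9958 -0.0916 -0.0027] q [ -9.73  13.31  97.26   1.32  69.6  164.55] qv [-0.04  2.79  1.01 -0.01 -2.83 -0.2 ] F [-0.8  0.4 -4.4] M [-0.1   0.07 -0.05] op 0.700
```

View pics/z6.png

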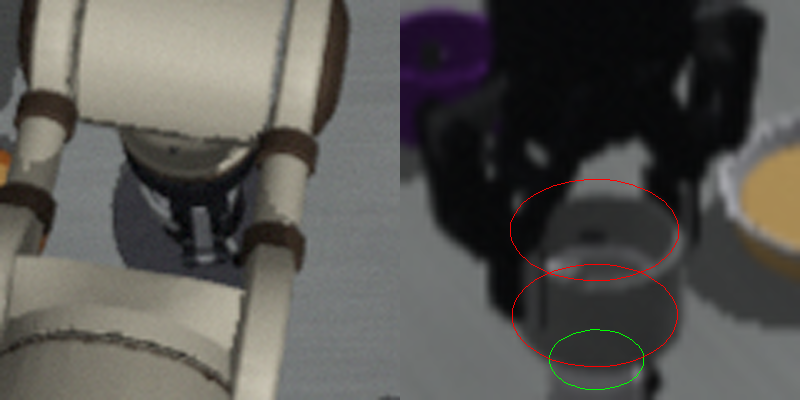

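apply_moves:
  increments:
    - [[-1,-1.5,-4,0],[0,0,-4,0],[0,0,-3,0],[0,0,-1,0]]

```text
clock: 15.08
position: [0.5711, 0.0286, 0.1301]
ee_rot: [[0.004, 0.092, -0.996], [0.021, -0.996, -0.092], [-1.0, -0.021, -0.006]]
ft_force: [-0.5, -0.9, -3.5]
opening: 0.7
```

```bash
python3 st.py
```

```text
t 15.08 p [571.1  28.6 130.1] ax [ 0.004   0.0212 -0.9998] zx [-0.9958 -0.0917 -0.0059] q [ -9.92  13.99  97.79   1.33  68.21 164.33] qv [-0.12  0.72  0.1   0.04 -1.44 -0.07] F [-0.5 -0.9 -3.5] M [-0.04  0.02 -0.09] op 0.700
```

apply_moves:
  increments:
    - [[-1.5,0,-1.5,0],[0,0,-1.5,0],[0,0,-1.5,0],[0,0,-1.3,0],[0,0,-1.3,0],[0,0,-1.3,0]]

```text
clock: 15.58
position: [0.5701, 0.0285, 0.1218]
ee_rot: [[0.006, 0.092, -0.996], [0.021, -0.996, -0.092], [-1.0, -0.02, -0.008]]
ft_force: [0.6, 0.4, -5.0]
opening: 0.706
```

```bash
python3 st.py
```

```text
t 15.58 p [570.1  28.5 121.8] ax [ 0.0059  0.0209 -0.9998] zx [-0.9958 -0.0918 -0.0078] q [ -9.94  14.35  98.37   1.34  67.15 164.27] qv [-0.06  1.09  0.6   0.09 -1.98 -0.06] F [ 0.6  0.4 -5. ] M [-0.1   0.01  0.02] op 0.706
```

apply_moves:
  increments:
    - [[-0.5,0.3,-1.3,0],[0,0,-1.3,0],[0,0,-1.3,0],[0,0,-1.3,0],[0,0,-1.3,0]]

```text
clock: 16.0
position: [0.5697, 0.0289, 0.1148]
ee_rot: [[0.006, 0.092, -0.996], [0.021, -0.996, -0.092], [-1.0, -0.02, -0.008]]
ft_force: [1.0, -0.5, -3.9]
opening: 0.701
```

```bash
python3 st.py;python3 -c "
from h import *
c=shot('scene','scene5')
o=arm.get_obs()
P=o['position']; 
cv2.imwrite('pics/z7.png',np.hstack([over(c,[],240,160,60,60),over(c,[((.569,.029,.014),.065,(0,255,0)),((P[0],P[1],P[2]-.0085+.0),.031,(0,0,255)),((P[0],P[1],P[2]-.0085+.04),.031,(0,0,255))],240,160,60,60)]))"
```

```text
t 16.00 p [569.7  28.9 114.8] ax [ 0.0063  0.0208 -0.9998] zx [-0.9957 -0.0918 -0.0082] q [ -9.91  14.79  98.72   1.35  66.34 164.27] qv [ 0.09  1.22  0.55  0.27 -1.64  0.01] F [ 1.  -0.5 -3.9] M [ 0.02 -0.02  0.03] op 0.701
```

View pics/z7.png

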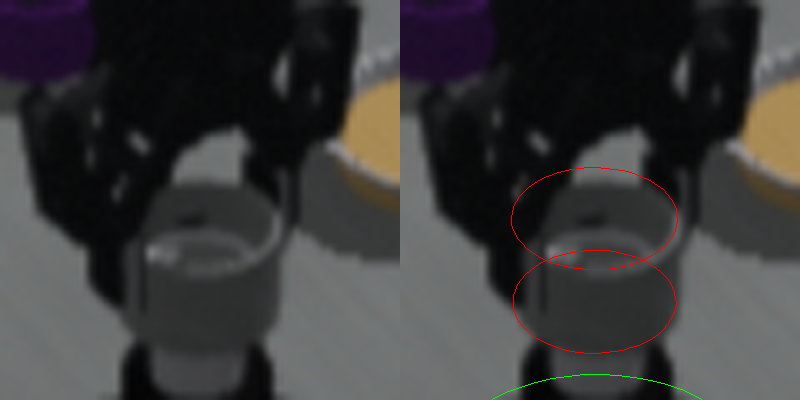

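apply_moves:
  increments:
    - [[0.3,-0.3,-1.3,0],[0,0,-1.3,0],[0,0,-1.3,0],[0,0,-1.3,0]]

```text
clock: 16.38
position: [0.5705, 0.0287, 0.1137]
ee_rot: [[0.006, 0.093, -0.996], [0.021, -0.995, -0.093], [-1.0, -0.02, -0.008]]
ft_force: [-6.3, 1.0, 6.0]
opening: 0.704
```

```bash
python3 st.py
```

```text
t 16.38 p [570.5  28.7 113.7] ax [ 0.0063  0.0208 -0.9998] zx [-0.9957 -0.0928 -0.0082] q [ -9.91  14.99  98.61   1.35  66.26 164.22] qv [ 0.12  0.21 -0.18 -0.23  0.16 -0.07] F [-6.3  1.   6. ] M [0.13 1.01 0.04] op 0.704
```

apply_moves:
  increments:
    - [[-0.5,0,-2,0],[-0.3,0,-2,0]]

```text
clock: 16.55
position: [0.5708, 0.0287, 0.1133]
ee_rot: [[0.008, 0.094, -0.996], [0.02, -0.995, -0.093], [-1.0, -0.02, -0.01]]
ft_force: [-5.9, 0.9, 8.9]
opening: 0.702
```

```bash
python3 st.py
```

```text
t 16.55 p [570.8  28.7 113.3] ax [ 0.0082  0.0204 -0.9998] zx [-0.9956 -0.0934 -0.01  ] q [ -9.91  14.98  98.69   1.35  66.08 164.18] qv [ 0.06  0.06  0.2  -0.07 -0.87 -0.12] F [-5.9  0.9  8.9] M [0.16 1.02 0.01] op 0.702
```

apply_moves:
  increments:
    - [[-0.5,0,-3,0],[-0.3,0,-3,0]]

```text
clock: 16.72
position: [0.5711, 0.0286, 0.1114]
ee_rot: [[0.01, 0.094, -0.995], [0.02, -0.995, -0.094], [-1.0, -0.019, -0.012]]
ft_force: [-7.5, 1.4, 8.2]
opening: 0.701
```

```bash
python3 st.py
```

```text
t 16.72 p [571.1  28.6 111.4] ax [ 0.0102  0.0199 -0.9997] zx [-0.9955 -0.0941 -0.012 ] q [ -9.9   15.07  98.81   1.34  65.75 164.14] qv [ 0.14  0.88  0.52 -0.08 -1.73 -0.25] F [-7.5  1.4  8.2] M [0.21 1.26 0.03] op 0.701
```

apply_moves:
  increments:
    - [[-1.5,0,-3,0],[-1.5,0,-3,0]]

```text
clock: 16.88
position: [0.571, 0.0286, 0.1103]
ee_rot: [[0.017, 0.095, -0.995], [0.02, -0.995, -0.094], [-1.0, -0.018, -0.019]]
ft_force: [-3.3, 1.3, 9.0]
opening: 0.704
```

```bash
python3 st.py
```

```text
t 16.88 p [571.   28.6 110.3] ax [ 0.0169  0.0195 -0.9997] zx [-0.9954 -0.0943 -0.0187] q [ -9.94  14.86  99.2    1.4   65.19 164.06] qv [-0.17 -1.21  2.36  0.43 -3.41 -0.41] F [-3.3  1.3  9. ] M [0.28 0.76 0.02] op 0.704
```

apply_moves:
  increments:
    - [[-0.5,0,-4,0],[-0.5,0,-4,0]]

```text
clock: 17.05
position: [0.5712, 0.0286, 0.1068]
ee_rot: [[0.019, 0.096, -0.995], [0.019, -0.995, -0.095], [-1.0, -0.017, -0.021]]
ft_force: [-5.4, 0.9, 9.5]
opening: 0.7
```

```bash
python3 st.py; python3 -c "
from h import *
c=shot('scene','scene6')
cv2.imwrite('pics/z8.png',over(c,[],240,160,60,60,600))"
```

```text
t 17.05 p [571.2  28.6 106.8] ax [ 0.0194  0.0191 -0.9996] zx [-0.9952 -0.0952 -0.0212] q [ -9.93  15.06  99.4    1.41  64.64 164.01] qv [ 0.06  1.11  1.27  0.01 -3.21 -0.25] F [-5.4  0.9  9.5] M [0.25 1.17 0.03] op 0.700
```

View pics/z8.png

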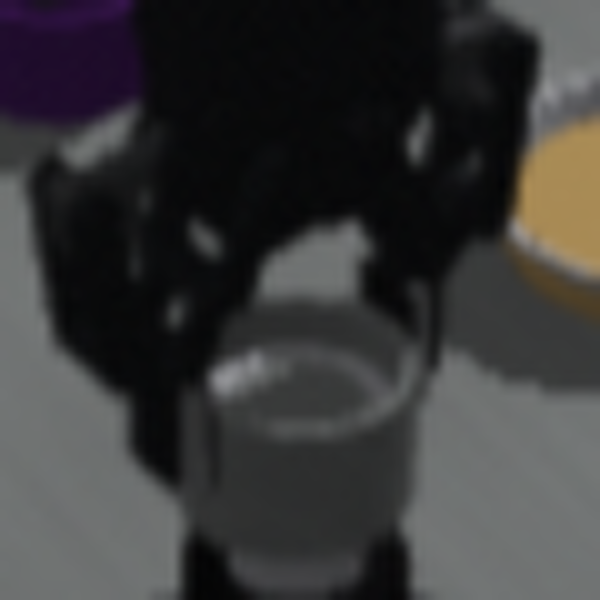

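apply_moves:
  increments:
    - [[-0.8,0,-4,0],[-0.8,0,-3.5,0],[-0.8,0,-3.5,0]]

```text
clock: 17.35
position: [0.5713, 0.0287, 0.1018]
ee_rot: [[0.025, 0.096, -0.995], [0.019, -0.995, -0.096], [-1.0, -0.016, -0.026]]
ft_force: [-4.7, 1.1, 8.1]
opening: 0.701
```

```bash
python3 st.py
```

```text
t 17.35 p [571.3  28.7 101.8] ax [ 0.0245  0.0187 -0.9995] zx [-0.995  -0.096  -0.0262] q [ -9.93  15.24  99.82   1.45  63.74 163.92] qv [-0.01  0.63  1.62  0.21 -3.48 -0.3 ] F [-4.7  1.1  8.1] M [0.24 0.93 0.09] op 0.701
```

apply_moves:
  increments:
    - [[0,0,-3.5,0],[0,0,-3,0],[0,0,-3,0]]

```text
clock: 17.6
position: [0.5714, 0.0288, 0.0969]
ee_rot: [[0.024, 0.098, -0.995], [0.018, -0.995, -0.097], [-1.0, -0.016, -0.025]]
ft_force: [-6.3, 1.3, 7.4]
opening: 0.704
```

```bash
python3 st.py
```

```text
t 17.60 p [571.4  28.8  96.9] ax [ 0.0237  0.0184 -0.9995] zx [-0.9949 -0.0972 -0.0254] q [ -9.91  15.67  99.92   1.42  63.26 163.88] qv [ 0.18  1.78  0.37 -0.16 -1.89 -0.25] F [-6.3  1.3  7.4] M [0.14 1.04 0.05] op 0.704
```

apply_moves:
  increments:
    - [[0,0,-2.5,0],[0,0,-2,0],[0,0,-2,0]]

```text
clock: 17.85
position: [0.5721, 0.0287, 0.092]
ee_rot: [[0.026, 0.098, -0.995], [0.018, -0.995, -0.098], [-1.0, -0.015, -0.027]]
ft_force: [-0.2, -0.8, -3.7]
opening: 0.704
```

```bash
python3 st.py
```

```text
t 17.85 p [572.1  28.7  92. ] ax [ 0.0255  0.0178 -0.9995] zx [-0.9948 -0.0977 -0.0271] q [ -9.9   16.08 100.04   1.41  62.62 163.85] qv [ 0.    2.02  0.75  0.02 -3.17 -0.07] F [-0.2 -0.8 -3.7] M [-0.04 -0.02  0.02] op 0.704
```

apply_moves:
  increments:
    - [[-0.8,0,-1.3,0],[-0.8,0,-1.3,0],[-0.5,0,-1.3,0],[0,0,-1.3,0]]

```text
clock: 18.18
position: [0.5695, 0.0285, 0.085]
ee_rot: [[0.025, 0.098, -0.995], [0.018, -0.995, -0.097], [-1.0, -0.015, -0.027]]
ft_force: [-0.1, 0.2, -3.8]
opening: 0.704
```

```bash
python3 st.py
```

```text
t 18.18 p [569.5  28.5  85. ] ax [ 0.025   0.0176 -0.9995] zx [-0.9949 -0.0974 -0.0266] q [ -9.96  16.33 100.63   1.41  61.81 163.79] qv [-0.12  1.51  0.61  0.08 -2.14  0.01] F [-0.1  0.2 -3.8] M [-0.09  0.03 -0.03] op 0.704
```

apply_moves:
  increments:
    - [[0,0,-1.3,0],[0,0,-1.3,0],[0,0,-1.3,0]]

```text
clock: 18.43
position: [0.5695, 0.0285, 0.0823]
ee_rot: [[0.024, 0.098, -0.995], [0.018, -0.995, -0.098], [-1.0, -0.015, -0.025]]
ft_force: [-7.2, 0.3, 12.8]
opening: 0.705
```

apply_moves:
  increments:
    - [[0,0,-1.3,0],[0,0,-1.3,0]]

```text
clock: 18.6
position: [0.5695, 0.0285, 0.0823]
ee_rot: [[0.022, 0.098, -0.995], [0.017, -0.995, -0.098], [-1.0, -0.015, -0.024]]
ft_force: [-4.4, 0.6, 6.3]
opening: 0.698
```

apply_moves:
  increments:
    - [[0,0,-1.3,0],[0,0,-1.3,0]]

```text
clock: 18.77
position: [0.5695, 0.0285, 0.0823]
ee_rot: [[0.021, 0.099, -0.995], [0.017, -0.995, -0.098], [-1.0, -0.015, -0.023]]
ft_force: [-4.6, 0.7, 6.1]
opening: 0.698
```

apply_moves:
  increments:
    - [[1,0,-4,0],[1,0,-4,0]]

```text
clock: 18.93
position: [0.5697, 0.0286, 0.0817]
ee_rot: [[0.012, 0.1, -0.995], [0.017, -0.995, -0.1], [-1.0, -0.015, -0.014]]
ft_force: [-18.9, 1.3, 31.4]
opening: 0.702
```

```bash
python3 st.py; python3 -c "
from h import *
c=shot('scene','scene7')
cv2.imwrite('pics/z9.png',over(c,[],240,160,60,60,600))"
```

```text
t 18.93 p [569.7  28.6  81.7] ax [ 0.0124  0.0168 -0.9998] zx [-0.9949 -0.0999 -0.0141] q [ -9.85  17.13 100.04   1.21  62.29 163.86] qv [ 0.45  2.44 -2.84 -0.82  3.34  0.43] F [-18.9   1.3  31.4] M [-0.06  4.2  -0.16] op 0.702
```

View pics/z9.png

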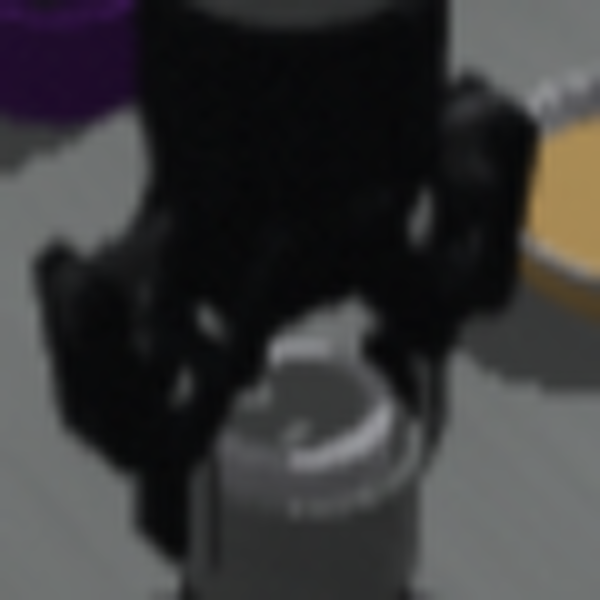

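apply_moves:
  increments:
    - [[-0.5,0,0.5,0],[0,0,0,0]]

```text
clock: 19.15
position: [0.5701, 0.0285, 0.0849]
ee_rot: [[0.014, 0.101, -0.995], [0.016, -0.995, -0.1], [-1.0, -0.015, -0.016]]
ft_force: [0.5, -0.2, -2.8]
opening: 0.7
```

```bash
python3 st.py
```

```text
t 19.15 p [570.1  28.5  84.9] ax [ 0.0141  0.016  -0.9998] zx [-0.9948 -0.1004 -0.0157] q [ -9.84  16.85  99.98   1.18  62.53 163.86] qv [ 0.09 -0.34 -0.24 -0.11  0.44 -0.05] F [ 0.5 -0.2 -2.8] M [-0.06 -0.01 -0.04] op 0.700
```

apply_moves:
  increments:
    - [[0,0,-1.3,0],[0,0,-1.3,0],[0,0,-1.3,0],[0,0,-1.3,0]]

```text
clock: 19.48
position: [0.5709, 0.0284, 0.082]
ee_rot: [[0.014, 0.101, -0.995], [0.016, -0.995, -0.101], [-1.0, -0.014, -0.016]]
ft_force: [-6.1, 1.7, 13.2]
opening: 0.703
```

```bash
python3 st.py
```

```text
t 19.48 p [570.9  28.4  82. ] ax [ 0.0144  0.0159 -0.9998] zx [-0.9948 -0.1006 -0.0159] q [ -9.83  17.18  99.95   1.18  62.22 163.85] qv [ 0.07  0.56 -0.63 -0.09  0.64  0.05] F [-6.1  1.7 13.2] M [-0.06  1.57 -0.02] op 0.703
```

apply_moves:
  increments:
    - [[0,0,-1,0],[0,0,0,0],[0,0,0,0],[0,0,0,0],[0,0,0,0]]
  gripper: 0

```text
clock: 19.9
position: [0.5726, 0.0281, 0.0814]
ee_rot: [[0.018, 0.101, -0.995], [0.016, -0.995, -0.1], [-1.0, -0.014, -0.019]]
ft_force: [-0.6, -0.1, -0.2]
opening: 1.002
```

```bash
python3 st.py; python3 -c "
from h import *
c=shot('scene','scene8')
cv2.imwrite('pics/z10.png',over(c,[],240,160,60,60,600))"
```

```text
t 19.90 p [572.6  28.1  81.4] ax [ 0.0178  0.0156 -0.9997] zx [-0.9948 -0.1003 -0.0193] q [ -9.84  17.32  99.85   1.2   61.98 163.84] qv [-0.03  0.15 -0.01  0.08 -0.28  0.03] F [-0.6 -0.1 -0.2] M [-0.   -0.    0.01] op 1.002
```

View pics/z10.png

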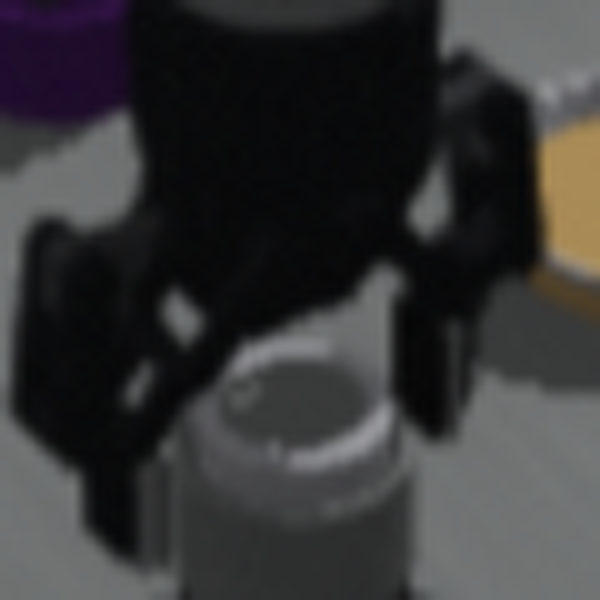

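```bash
python3 -c "
from h import *
c=load('scene8')
G=(0,255,0);R=(0,0,255)
P=(.569,.029)
cv2.imwrite('pics/z11.png',over(c,[((*P,.124),.0255,G),((*P,.1133),.031,R),((*P,.1133),.027,R)],240,160,60,60,600))"
```

```text
(no output)
```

View pics/z11.png

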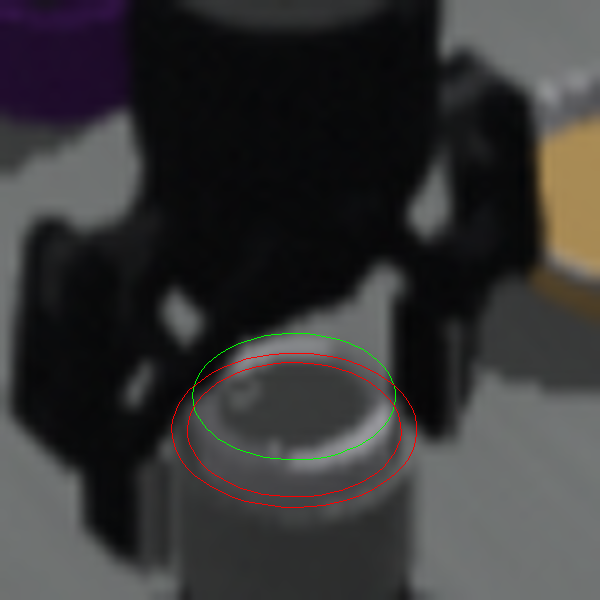

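apply_moves:
  increments:
    - [[0,0,5,0],[-1,0.5,8,0],[-1,0.5,8,0],[0,0,5,0],[0,0,2,0],[0,0,0,0]]

```text
clock: 20.45
position: [0.5707, 0.0292, 0.113]
ee_rot: [[0.019, 0.101, -0.995], [0.015, -0.995, -0.1], [-1.0, -0.013, -0.021]]
ft_force: [-0.1, -0.3, 0.3]
opening: 0.999
```

```bash
python3 st.py
```

```text
t 20.45 p [570.7  29.2 113. ] ax [ 0.0191  0.0155 -0.9997] zx [-0.9948 -0.1002 -0.0205] q [ -9.76  14.54  99.25   1.16  65.29 164.  ] qv [ 0.07 -0.68 -0.21  0.11  0.16 -0.01] F [-0.1 -0.3  0.3] M [-0.01 -0.01  0.02] op 0.999
```

apply_moves:
  increments:
    - [[0,0,25,0],[0,0,25,0],[40,0,0,0],[40,0,0,0],[40,0,0,0],[0,0,0,0],[-20,0,0,0],[-20,0,0,0],[-20,0,0,0],[-20,0,0,0]]

```text
clock: 21.28
position: [0.6108, 0.0296, 0.1593]
ee_rot: [[0.011, 0.1, -0.995], [0.017, -0.995, -0.1], [-1.0, -0.016, -0.013]]
ft_force: [-0.4, -0.5, -1.2]
opening: 0.996
```

```bash
python3 st.py
```

```text
t 21.28 p [610.8  29.6 159.3] ax [ 0.0112  0.0168 -0.9998] zx [-0.9949 -0.1    -0.0128] q [ -9.06  17.38  90.11   1.1   72.04 164.86] qv [ -3.74 -34.48  43.85   0.1   -9.15  -3.85] F [-0.4 -0.5 -1.2] M [-0.03 -0.07  0.01] op 0.996
```

apply_moves:
  increments:
    - [[-20,0,0,0],[-12,0,0,0],[-5,0,0,0],[0,0,0,0]]

```text
clock: 21.62
position: [0.5676, 0.0302, 0.1581]
ee_rot: [[0.007, 0.1, -0.995], [0.017, -0.995, -0.1], [-1.0, -0.016, -0.009]]
ft_force: [-0.2, 0.6, 0.2]
opening: 1.003
```

```bash
python3 st.py; python3 -c "
from h import *
c=shot('scene','scene9')
G=(0,255,0);R=(0,0,255)
P=(.569,.029)
cv2.imwrite('pics/z12.png',over(c,[((*P,.124),.0255,G),((*P,.1133),.031,R),((*P,.0733),.031,R)],240,170,60,60,600))"
```

```text
t 21.62 p [567.6  30.2 158.1] ax [ 0.0071  0.0173 -0.9998] zx [-0.9949 -0.1001 -0.0088] q [ -9.71  11.54  97.26   1.11  70.97 164.19] qv [-0.04 -0.54  0.46  0.03 -0.32 -0.04] F [-0.2  0.6  0.2] M [-0.05  0.02  0.02] op 1.003
```

View pics/z12.png

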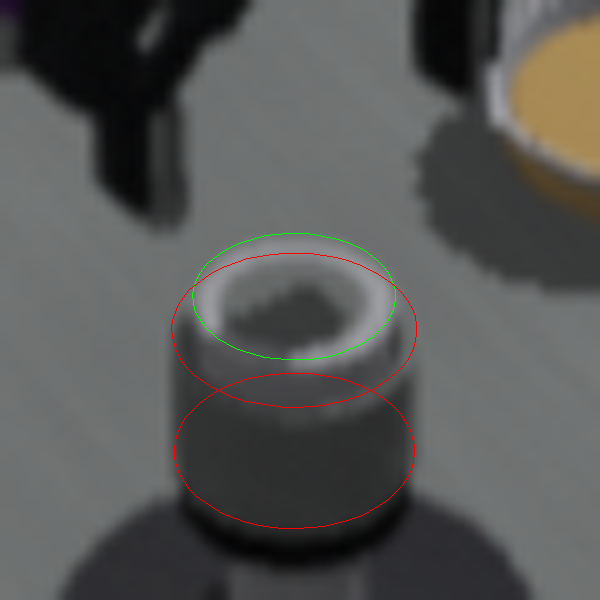

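apply_moves:
  increments:
    - [[1.5,0,-6,0],[0,0,-9,0],[0,0,-9,0],[0,0,-8,0],[0,0,-6,0],[0,0,-3,0],[0,0,0,0]]

```text
clock: 22.25
position: [0.572, 0.0299, 0.1115]
ee_rot: [[0.007, 0.1, -0.995], [0.017, -0.995, -0.1], [-1.0, -0.017, -0.009]]
ft_force: [-0.6, 0.4, -0.5]
opening: 1.003
```

```bash
python3 st.py
```

```text
t 22.25 p [572.   29.9 111.5] ax [ 0.0075  0.0174 -0.9998] zx [-0.995  -0.0998 -0.0092] q [ -9.67  15.32  98.49   1.16  65.94 164.13] qv [ 0.03  0.89  0.07 -0.   -0.11 -0.04] F [-0.6  0.4 -0.5] M [-0.07  0.03  0.01] op 1.003
```

apply_moves:
  increments:
    - [[-2,0,1,0],[0,0,0,0]]

```text
clock: 22.42
position: [0.5696, 0.0299, 0.1118]
ee_rot: [[0.006, 0.1, -0.995], [0.018, -0.995, -0.1], [-1.0, -0.017, -0.008]]
ft_force: [-0.7, 0.0, 0.2]
opening: 1.0
```

```bash
python3 st.py
```

```text
t 22.42 p [569.6  29.9 111.8] ax [ 0.006   0.0177 -0.9998] zx [-0.995  -0.0999 -0.0078] q [ -9.7   15.02  98.81   1.16  66.   164.09] qv [-0.01  0.47 -0.47  0.03 -0.42 -0.03] F [-0.7  0.   0.2] M [-0.02  0.   -0.05] op 1.000
```

apply_moves:
  increments:
    - [[0.3,0,0.7,0],[0,0,0,0],[0,0,0,0],[0,0,0,0],[0,0,0,0],[0,0,0,0],[0,0,0,0]]
  gripper: 1
  grip_force: 35

```text
clock: 23.0
position: [0.5711, 0.0298, 0.1148]
ee_rot: [[0.01, 0.1, -0.995], [0.017, -0.995, -0.1], [-1.0, -0.016, -0.012]]
ft_force: [0.5, 0.0, -1.3]
opening: 0.56
```

```bash
python3 st.py; python3 -c "
from h import *
c=shot('scene','scene10')
cv2.imwrite('pics/z13.png',over(c,[],240,170,60,60,600))"
```

```text
t 23.00 p [571.1  29.8 114.8] ax [ 0.01    0.017  -0.9998] zx [-0.9949 -0.0999 -0.0117] q [ -9.7   14.85  98.65   1.16  66.1  164.1 ] qv [ 0.07  0.03  0.07  0.01 -0.13 -0.03] F [ 0.5  0.  -1.3] M [ 0.    0.02 -0.02] op 0.560
```

View pics/z13.png

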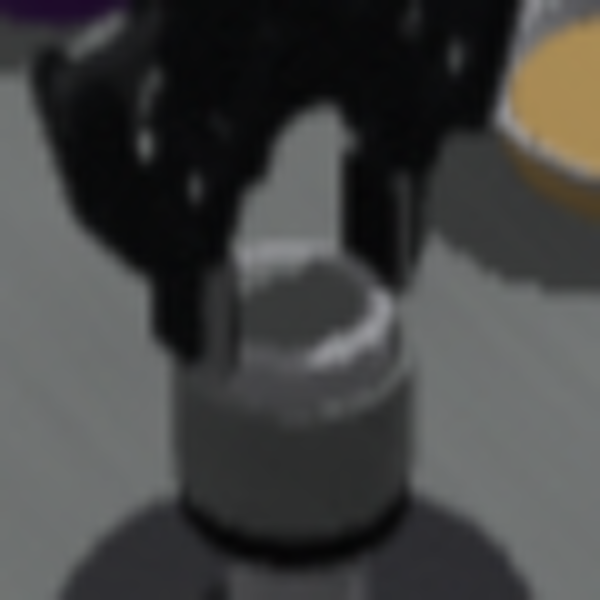

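apply_moves:
  increments:
    - [[0,0,2,0],[0,0,3,0],[0,0,5,0],[0,0,8,0],[0,0,10,0],[0,0,10,0],[0,0,8,0],[0,0,4,0]]

```text
clock: 23.72
position: [0.5704, 0.0299, 0.1693]
ee_rot: [[0.009, 0.1, -0.995], [0.017, -0.995, -0.1], [-1.0, -0.016, -0.01]]
ft_force: [-0.2, 0.9, -1.0]
opening: 0.559
```

```bash
python3 st.py; python3 -c "
from h import *
c=shot('scene','scene11')
cv2.imwrite('pics/z14.png',over(c,[],230,140,80,80,600))"
```

```text
t 23.72 p [570.4  29.9 169.3] ax [ 0.0087  0.0172 -0.9998] zx [-0.9949 -0.1    -0.0104] q [ -9.7   11.19  96.32   1.11  72.17 164.22] qv [ 0.07 -3.67 -2.85  0.03  5.82  0.16] F [-0.2  0.9 -1. ] M [-0.04 -0.   -0.01] op 0.559
```

View pics/z14.png

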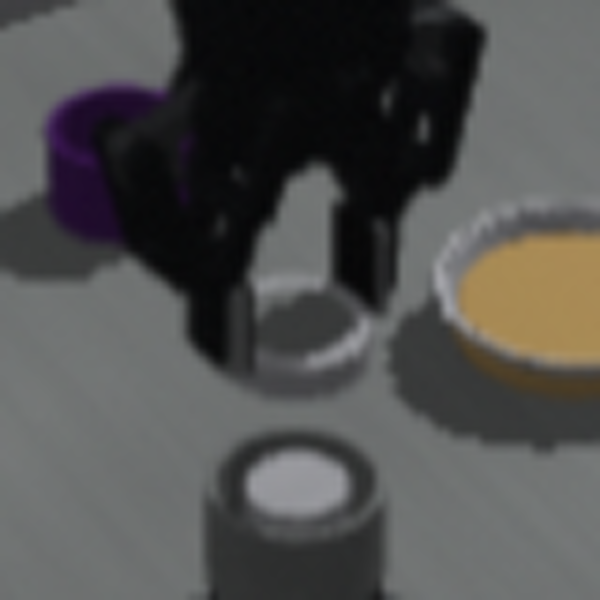

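apply_moves:
  increments:
    - [[0,6,0,0],[0,14,0,0],[1,22,0,0],[1,26,0,0],[1,26,0,0],[0,26,0,0],[0,20,0,0],[0,14,0,0],[0,7,0,0],[0,0,0,0]]

```text
clock: 24.6
position: [0.5723, 0.1618, 0.1669]
ee_rot: [[0.009, 0.161, -0.987], [0.069, -0.985, -0.16], [-0.998, -0.067, -0.02]]
ft_force: [-0.5, 0.4, -0.5]
opening: 0.565
```

```bash
python3 st.py
```

```text
t 24.60 p [572.3 161.8 166.9] ax [ 0.0091  0.0693 -0.9976] zx [-0.9869 -0.16   -0.0201] q [  2.08  13.99  93.41   4.16  71.98 171.57] qv [-0.13  0.14  0.12 -0.46 -0.03 -0.12] F [-0.5  0.4 -0.5] M [-0.05  0.01  0.02] op 0.565
```

apply_moves:
  increments:
    - [[0,3,0,0.08],[0,5,0,0.08],[0,7,0,0.08],[0,7,0,0.06],[0,6,0,0.03],[0,4,0,0],[0,1,0,0],[0,0,0,0]]

```text
clock: 25.27
position: [0.5733, 0.1912, 0.1664]
ee_rot: [[-0.015, 0.477, -0.879], [0.065, -0.877, -0.477], [-0.998, -0.065, -0.018]]
ft_force: [-0.0, -0.6, -0.1]
opening: 0.561
```

```bash
python3 st.py; python3 -c "
from h import *
c=shot('scene','scene12');t=shot('top','top12')
G=(0,255,0);T=(.5735,.196,.018)
cv2.imwrite('pics/z15.png',np.hstack([over(c,[(T,.055,G)],262,200,100,100),over(t,[(T,.055,G)],145,155,100,100)]))"
```

```text
t 25.27 p [573.3 191.2 166.4] ax [-0.0146  0.0655 -0.9977] zx [-0.8788 -0.4768 -0.0184] q [  5.03  16.26  90.71   3.98  73.57 155.37] qv [-0.06  0.    0.03 -0.12 -0.14  0.78] F [-0.  -0.6 -0.1] M [-0.05  0.02 -0.01] op 0.561
```

View pics/z15.png

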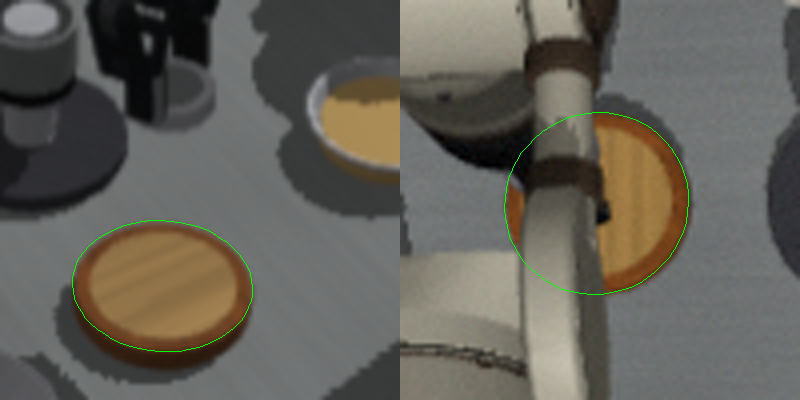

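apply_moves:
  increments:
    - [[0,2,-8,0],[0,2,-16,0],[0,0,-20,0],[0,0,-20,0],[0,0,-20,0],[0,0,-15,0],[0,0,-10,0],[0,0,-5,0],[0,0,0,0]]

```text
clock: 26.12
position: [0.5729, 0.1939, 0.0456]
ee_rot: [[-0.012, 0.472, -0.881], [0.065, -0.879, -0.472], [-0.998, -0.063, -0.02]]
ft_force: [0.7, -0.2, -0.4]
opening: 0.563
```

```bash
python3 st.py
```

```text
t 26.12 p [572.9 193.9  45.6] ax [-0.0118  0.0652 -0.9978] zx [-0.8813 -0.472  -0.0204] q [  5.31  24.87  94.7    4.34  60.83 154.97] qv [-0.07  0.28  0.01 -0.03  0.11  0.11] F [ 0.7 -0.2 -0.4] M [-0.07  0.01  0.02] op 0.563
```

apply_moves:
  increments:
    - [[0.5,1,-4,0],[0.5,1,-4,0],[0,0,-4,0],[0,0,-2,0],[0,0,-1.3,0],[0,0,-1.3,0]]

```text
clock: 26.62
position: [0.5771, 0.1964, 0.0312]
ee_rot: [[-0.005, 0.472, -0.881], [0.066, -0.879, -0.472], [-0.998, -0.06, -0.027]]
ft_force: [0.3, -0.6, -0.6]
opening: 0.557
```

```bash
python3 st.py; python3 -c "
from h import *
c=shot('scene','scene13')
G=(0,255,0);T=(.574,.196,.018)
cv2.imwrite('pics/z16.png',np.hstack([over(c,[(T,.055,G),((*T[:2],.032),.0255,G)],262,220,80,80,600)]))"
```

```text
t 26.62 p [577.1 196.4  31.2] ax [-0.005   0.0659 -0.9978] zx [-0.8813 -0.4717 -0.0267] q [  5.51  26.47  94.42   4.42  59.11 155.04] qv [ 0.04  1.3  -0.2   0.05 -1.82 -0.09] F [ 0.3 -0.6 -0.6] M [-0.05 -0.    0.02] op 0.557
```

View pics/z16.png

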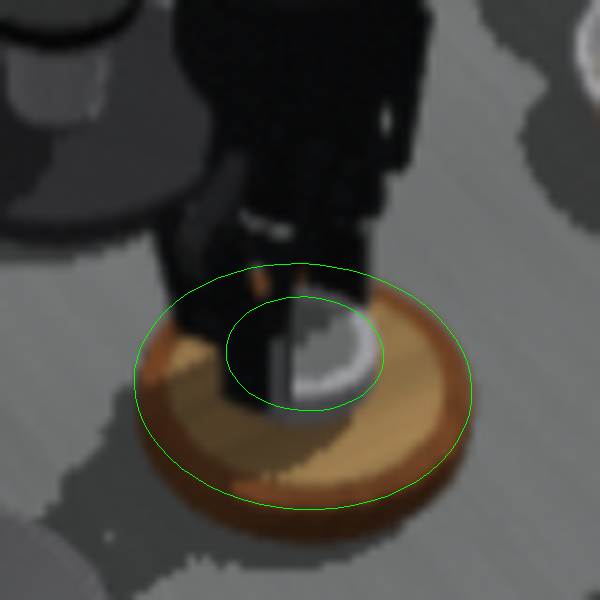

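apply_moves:
  increments:
    - [[-2,-0.5,-1.5,0],[-1,0,-1.3,0],[0,0,-1.3,0]]
  grip_force: 25

```text
clock: 26.92
position: [0.5743, 0.1959, 0.0273]
ee_rot: [[-0.004, 0.473, -0.881], [0.066, -0.879, -0.472], [-0.998, -0.06, -0.028]]
ft_force: [-0.0, -0.6, -2.2]
opening: 0.559
```

```bash
python3 st.py
```

```text
t 26.92 p [574.3 195.9  27.3] ax [-0.0038  0.0661 -0.9978] zx [-0.8813 -0.4717 -0.0279] q [  5.49  26.42  95.01   4.45  58.5  154.96] qv [-0.07  1.39  0.35 -0.02 -1.71 -0.16] F [-0.  -0.6 -2.2] M [-0.02 -0.04  0.03] op 0.559
```

apply_moves:
  increments:
    - [[0,0,-1.2,0],[0,0,-1.2,0]]

```text
clock: 27.08
position: [0.5742, 0.1959, 0.0248]
ee_rot: [[-0.004, 0.472, -0.881], [0.066, -0.879, -0.472], [-0.998, -0.06, -0.028]]
ft_force: [1.1, 0.5, -1.1]
opening: 0.553
```

apply_moves:
  increments:
    - [[0,0,-1.2,0]]

```text
clock: 27.17
position: [0.5742, 0.1959, 0.0235]
ee_rot: [[-0.004, 0.473, -0.881], [0.066, -0.879, -0.472], [-0.998, -0.06, -0.028]]
ft_force: [-0.0, -0.5, -0.1]
opening: 0.561
```

apply_moves:
  increments:
    - [[0,0,-1.2,0]]

```text
clock: 27.25
position: [0.5741, 0.1962, 0.0226]
ee_rot: [[-0.004, 0.472, -0.881], [0.067, -0.879, -0.472], [-0.998, -0.061, -0.028]]
ft_force: [-3.9, -0.1, 10.0]
opening: 0.559
```

apply_moves:
  increments:
    - [[0,0,-1,0]]
  grip_force: 20

```text
clock: 27.33
position: [0.5742, 0.1963, 0.0225]
ee_rot: [[-0.005, 0.473, -0.881], [0.066, -0.879, -0.472], [-0.998, -0.061, -0.027]]
ft_force: [-4.9, -0.5, 11.1]
opening: 0.556
```

apply_moves:
  increments:
    - [[0,0,-0.8,0],[0,0,-0.5,0]]

```text
clock: 27.5
position: [0.5741, 0.1962, 0.0227]
ee_rot: [[-0.006, 0.473, -0.881], [0.066, -0.879, -0.472], [-0.998, -0.061, -0.026]]
ft_force: [-2.0, -0.1, 3.0]
opening: 0.561
```

```bash
python3 st.py; python3 -c "
from h import *
c=shot('scene','scene14')
G=(0,255,0);T=(.574,.196,.018)
cv2.imwrite('pics/z17.png',np.hstack([over(c,[],262,220,80,80,600)]))"
```

```text
t 27.50 p [574.1 196.2  22.7] ax [-0.0058  0.0659 -0.9978] zx [-0.881  -0.4723 -0.026 ] q [  5.51  26.9   94.96   4.46  58.19 154.92] qv [ 0.06  0.04 -0.17 -0.22  0.56 -0.02] F [-2.  -0.1  3. ] M [-0.29  0.42 -0.03] op 0.561
```

View pics/z17.png

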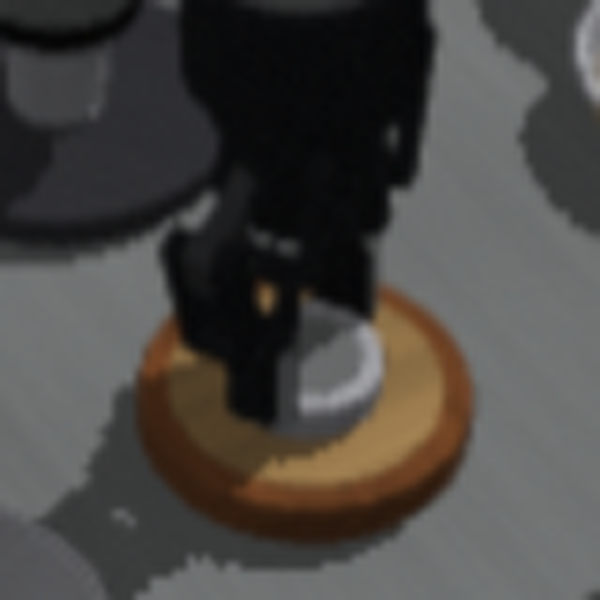

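apply_moves:
  increments:
    - [[0,0,-1.5,0],[0,0,-1.5,0]]

```text
clock: 27.72
position: [0.5742, 0.1963, 0.0224]
ee_rot: [[-0.007, 0.473, -0.881], [0.066, -0.879, -0.473], [-0.998, -0.061, -0.025]]
ft_force: [-7.7, -2.8, 14.9]
opening: 0.562
```

```bash
python3 st.py
```

```text
t 27.72 p [574.2 196.3  22.4] ax [-0.0074  0.0658 -0.9978] zx [-0.8808 -0.4729 -0.0246] q [  5.52  27.    94.87   4.46  58.27 154.89] qv [ 0.09  0.48 -0.5  -0.1   0.78 -0.13] F [-7.7 -2.8 14.9] M [-0.43  1.47 -0.  ] op 0.562
```

apply_moves:
  increments:
    - [[0,0,-0.3,0],[0,0,0,0],[0,0,0,0],[0,0,0,0]]
  gripper: 0.15

```text
clock: 28.05
position: [0.5753, 0.1964, 0.0224]
ee_rot: [[-0.004, 0.474, -0.881], [0.066, -0.879, -0.473], [-0.998, -0.06, -0.027]]
ft_force: [-0.1, 0.0, -0.7]
opening: 0.852
```

apply_moves:
  increments:
    - [[0,0,3,0],[0,0,8,0],[0,0,15,0],[0,0,25,0],[0,0,30,0],[0,0,30,0],[0,0,25,0],[0,0,10,0]]

```text
clock: 28.72
position: [0.5702, 0.1957, 0.172]
ee_rot: [[-0.014, 0.473, -0.881], [0.065, -0.879, -0.472], [-0.998, -0.064, -0.018]]
ft_force: [0.1, 0.6, -0.3]
opening: 0.85
```

apply_moves:
  increments:
    - [[-20,0,10,0],[-30,0,10,0],[-30,0,0,0],[-30,0,0,0],[-20,0,0,0],[0,0,0,0],[0,0,0,0]]

```text
clock: 29.3
position: [0.4376, 0.1953, 0.1966]
ee_rot: [[-0.004, 0.472, -0.881], [0.066, -0.879, -0.471], [-0.998, -0.06, -0.028]]
ft_force: [1.4, 0.9, 0.8]
opening: 0.849
```

```bash
python3 st.py; python3 -c "
from h import *
c=shot('scene','scene15');t=shot('top','top15')
G=(0,255,0);T=(.574,.196,.018)
cs=[(T,.055,G),((*T[:2],.032),.0255,G)]
cv2.imwrite('pics/z18.png',np.hstack([over(c,cs,262,230,80,80),over(t,cs,155,165,80,80)]))"
```

```text
t 29.30 p [437.6 195.3 196.6] ax [-0.004   0.0662 -0.9978] zx [-0.8815 -0.4714 -0.0277] q [  7.05  -4.73 109.81   3.94  74.72 157.83] qv [ 0.4  -1.99  2.52  0.09  0.58  0.08] F [1.4 0.9 0.8] M [-0.07 -0.03 -0.03] op 0.849
```

View pics/z18.png

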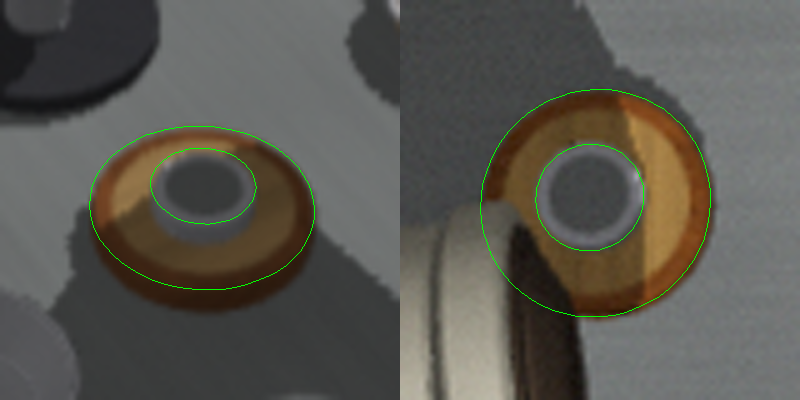

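View pics/scene15.png

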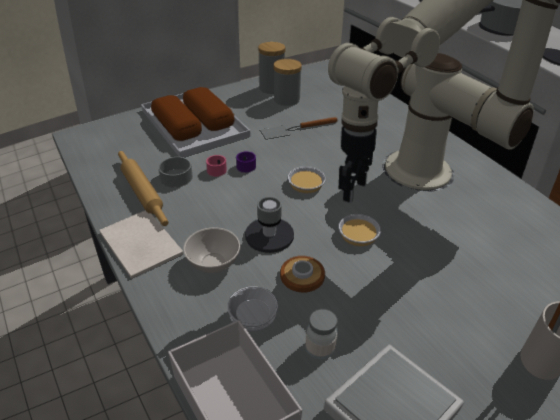

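```bash
python3 -c "
from h import *
c=load('scene15');t=load('top15');R=(0,0,255);P=(.569,.029)
cv2.imwrite('pics/z19.png',np.hstack([over(c,[((*P,.0733),.031,R)],240,190,60,60),over(t,[],223,165,80,80)]))
a=load('scene0')['pixels'].astype(int);d=abs(a-c['pixels']).sum(2)
for n,(x,y) in dict(pie1=(306,181),pie2=(359,231),foil=(253,310),bowl=(212,250),jar=(322,335),big=(176,172),pink=(216,165),purple=(246,161)).items(): print(n,np.median(d[y-14:y+14,x-18:x+18]),(d[y-14:y+14,x-18:x+18]>60).mean().round(3))
"
```

```text
pie1 11.0 0.0
pie2 11.0 0.078
foil 186.0 0.763
bowl 10.0 0.0
jar 8.0 0.044
big 6.0 0.0
pink 9.0 0.04
purple 9.0 0.001
```

View pics/z19.png

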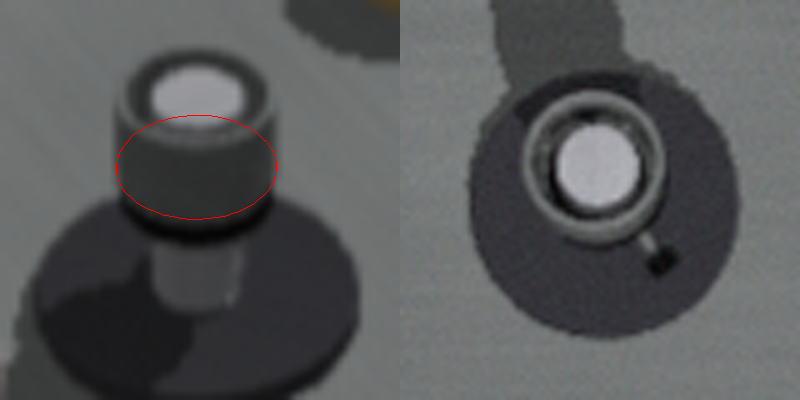

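```bash
python3 -c "
from h import *
print(arm.hand_in())"
```

```text
the job is handed in; nothing more can be done
None
```

The job is done and handed in at about 29 s. I pressed the mould down over the post until it met the stop collar at about 73 mm and let go of the ring only then. The base is now on the trivet and the ring is still on the collar.

**Last checks:**
- **Ring:** the final pictures show it level and roughly central on the collar.
- **Base:** it lies flat and within about 2 mm of the trivet's middle. The gripper was clear of everything.
- **Bystanders:** comparing the scene picture before and after, seven of the eight spots I checked (including the pink and purple moulds) looked unchanged. The foil stack's spot differed strongly. It sits at the same place in the full view, so I put that down to the arm's shadow, but I did not check it further.

**What did not go cleanly:**
- **Tool tilt while carrying:** the tool tilted by up to about 4.5° as it moved. I corrected this before pressing by turning the wrist half a turn.
- **Force on the collar:** the seating press peaked at about 35 N vertical and 19 N sideways, measured at the wrist. The ring then rose about 3 mm while still gripped, so I pressed it back down at about 15 N before releasing.
- **Wrist range:** the last joint came very close to its limit on the way to the trivet (171.57° against 171.62°). That left the tool about 4° tilted there, so I pressed the base against the trivet with up to about 15 N to bring it level before letting go.

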